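# Press a reglued book cover in the squeeze clamp

## Robot

A 7-joint arm with a two-finger parallel gripper is mounted at the origin on the work surface. World frame = base frame: x ahead of the robot, y to its left, z up, the work surface at z = 0. Lengths are in m, angles in degrees, forces in N, time in s.
With the tool pointing down it reaches from about 0.4 to 0.75 m from the base axis. Payload 19.5 kg.
Tool frame: the origin (TCP) lies on the centre line of the jaws, within the pads' length; the fingertips stand 17 mm ahead of it and the grasp point (between the pads) lies 2 mm behind it; x points along the fingers, z is the direction in which the jaws open and shut, and the axes are right-handed (so a half turn about x gives the same grasp; the last joint's range is limited). The gripper opens to 85 mm and grips with 20 to 120 N. Pads are 22 mm wide; open, the fingers measure 114 mm over their backs; the gripper's body (76 mm by 85 mm) begins 54 mm behind the grasp point. The pads swing forward as they close: fully open they stand 13 mm farther back than shut.
Start: joints at [-71.774, 40.479, -1.581, 85.061, 1.261, 54.483, -4.326], TCP at [0.202, 0.538, 0.248] pointing down, gripper open.
Joint ranges: [-155.06, 155.06], [-18.47, 123.98], [-90, 86.84], [0, 140.48], [-83.41, 263.41], [0, 116], [-161.91, 161.91]. Speed limits (degrees/s): [108.29, 108.29, 147.25, 147.25, 172.46, 172.46, 172.46].

## Interface

Orientations are given as a 3x3 rotation matrix whose columns are the frame's x, y, z axes.
In Python, from cell import robot gives the robot as it stands.
- The arm moves only by the tool move_arm, never from a script. Its argument "plan" is a list of rows, each a list of 2 entries, a list of its own where there are three numbers: the shift along the tool's x, y, z in m, then the turn about the tool's x in rad. In form: [[[tx, ty, tz], roll], ...]. A call has 1 to 20 rows; each row shifts and turns the pose as measured when the row begins, along the tool's axes as they then stand; what a row does not reach is not made up. A row lasts 1/8 s, in which the tool goes at most 62.5 mm and 10.7 degrees, less where a joint would pass 70% of its speed; a pose out of reach is approached as far as the arm can. A call with a gripper value outside its range is refused whole. "fingers" is the closure, from 0 (fully open) to 1 (shut), set as the call begins (left out, the last holds). The fingers move at their own pace and stop on an object; "grip_force" is the grip in N (left out, the last holds). Time passes only in rows, so rows that do not move let the fingers close. It gives the time, the measured TCP pose, the force and the opening at its end, in the units of the state.
- robot.get_state(): the state, without advancing time (a new reading comes with each control period).
- robot.capture(name): name is "scene" or "side" or "wrist"; returns a dict with "image" (384x512x3 uint8, blue, green, red), "fx", "fy", "cx", "cy" (pixels), "world_from_camera" (4x4, takes a point from camera to world coordinates). Camera axes: x right, y down, z forward; pixel columns grow to the right and rows downward; lengths in m; the calibration is good to about 2 mm. A picture is of the moment at which its call begins. There is no depth.
- robot.sign_off(): hands the job in, once; it reports no verdict.
Trained networks look in the newest picture that a camera, given by its name, has taken for a name from the list of things; names that differ only in an ending like _2 or _b are one class to them, and where a whole thing is asked for, a point or a joint stands for the part that bears it (a point fixed in the world has none). Each returns a list of dicts, best first, with "p" (0 to 1); they miss things now and then, are a little off and sometimes report something else, mostly with a low value. They report only what shows in the picture. A call takes as long as a camera call. They do not tell look-alikes from the thing itself.
- robot.trace(camera, query): "pixels" (384x512 bool, what is visible of it) and "extent" ([left, top, right, bottom] in pixels, round what is visible of it).
The state is a dict: "time_s": time; "qpos": joint angles; "qvel": joint speeds; "effort": joint torques, N m; "position": TCP position; "tcp_rot": TCP orientation; "force": force on the tool from outside, world axes, zero at the start; "moment": the same for the moment, N m; "width": finger opening in m.
Only numpy, scipy, OpenCV 4.12 (cv2) and the standard library are available. Lean on these libraries where they do the work, as an engineer would, in place of code of your own. Each camera call takes 0.05 s, during which the arm holds its last target.

## Task

Take the slotted pressing board out of its rack and hang it by its handle slot on the hook of the clamp, so that it hangs in front of the book's cover. Then pump the clamp's squeeze grip until the jaw presses the board against the book, without crushing: the sprung pad should be pushed back about half of its 16 mm travel. Finish while still holding the grip squeezed like that; do not let go, and leave the other things on the bench alone.

Things in the scene. Friction and masses are not known exactly. Their poses are not given: they have to be found in the camera images.
- clamp: Bench squeeze clamp, screwed down: wooden base 150 x 340 x 18 mm (long side along its y), origin on the table under the middle of its width, z up. It presses along its own +y. From -y to +y: the squeeze grip (centre y=-95 mm), jaw head and sprung pad, gap, book, upright wooden backstop (y=88 to 108 mm, top at z=140). Side cheeks and jaw reach no higher than z=90 mm.
- hook (a point): Where the board's handle rail shall rest: top of the hook's round steel bar (8 mm thick, level, 138 mm above the table). Axes as the clamp. The bar comes from the backstop over the book's top (12 mm above it) and points to -y; 10 mm to the +y side of this point is the plane of the book's front cover, 10 mm to the -y side the bar ends in an upturned tip, 6 mm thick, that stands 10 mm higher than this point. The bar's underside is 8 mm below this point.
- grip (a point): Centre between the two upright grip plates, level with their top edge, 160 mm above the table; fixed to the clamp, axes as the clamp. Squeeze the plates together from above along the clamp's y; nothing stands between the plates above z=100 mm.
- plate_rear (a point): Middle of the top edge of the rear grip plate (the trigger). Each plate is black, 30 mm wide (x), 10 mm thick (y), and reaches from 160 mm down to 88 mm above the table. The two plates are geared: they always move alike. Over their backs they measure 66 mm released and 40 mm fully squeezed; springs open them again. Moving the free jaw takes 8 to 10 N at each plate, pressing rightly about 14 N, more if hurried (the grip is damped).
- plate_front (a point): Middle of the top edge of the front grip plate, as the rear one; it moves to -y when squeezed.
- trigger (a joint): How far each grip plate has moved in, m: 0 released, 0.013 fully squeezed. Squeezing pushes the jaw forward 1.5 mm for each mm of this joint by a pawl on a bar with teeth every 8 mm (up to 8 mm of the stroke is lost before the pawl bites: a full stroke moves the jaw 11 to 19 mm, mostly 16). Let the plates open fully, which takes them half a second, before the next stroke.
- jaw (a joint): Travel of the jaw, m: 0 fully back, grows towards the book, at most 0.086. A light friction brake of 3.5 N holds the jaw when the grip opens; a greater push on the pad slides it back, so more than 3.5 N lasts only while the grip is kept squeezed.
- pad (a joint): How far the sprung pad at the front of the jaw is pushed back, m: 0 free, 0.016 at its stop; 1 N for each mm. Its force is what presses the board on the book.
- pad_face (a point): Centre of the pad's black front face, 50 mm wide x 44 mm high, 62 mm above the table; axes as the clamp; it faces +y, the book's cover.
- book: Small dark brown bound book standing loose on the clamp's base against the backstop: 120 (x) x 48 (y) x 100 mm high, origin under its middle, axes about as the clamp's; its front cover is 24 mm from the origin on -y.
- press_board: Loose plywood pressing board, 100 mm wide (x), 12 mm thick (y), 160 mm tall (z), 0.15 kg, both faces alike. Origin under its middle. From below: plate 74 mm, then handle slot 60 mm wide and 40 mm high right through along y, then a top rail 46 mm high. It stands upright in the rack. Grip it by the upper 30 mm of the rail, across its thickness, so that the fingers stay above the hook's tip.
- rail_under (a point): Middle of the underside of the board's top rail (upper edge of the slot), 114 mm above its underside; this rests on the hook.
- rail_top (a point): Middle of the board's top edge, 160 mm above its underside.
- rack: Fixed wooden rack, base 130 x 120 x 8 mm, with two walls 110 mm long (x) and 53 mm tall, 15 mm apart, between which the board stands on the base; origin under its middle.
- paste_jar: White jar, 64 mm across, 85 mm tall; leave alone.
- brush: Brush lying on the table; leave alone.
- book_stack: Stack of three closed books, about 110 x 150 x 52 mm; leave alone.
Not all that is in view belongs to the job. What is shaped like the book but blue or pink is not meant. Of the things that look like the press_board, the larger one is meant.

How it is judged:
By the outcome, as a careful person would: the job done as asked, in the order asked, and still so for the second after the job is handed in, while the arm keeps its last pose, push and grip.
It also fails if it takes over 64 s, if anything falls off the work surface, if the arm or the gripper's body presses on something with over 40 N, if the wrist force passes 120 N, or if a joint passes its speed limit or range.

## Working session

There is one attempt and no reset: what is moved stays moved. The work goes in short steps, Python scripts to look and compute and a tool call to move; the robot and the scene stay as the last step left them, time stands still between calls to the robot, and variables do not carry over. Pictures are saved under pics/ and viewed, and the job is handed in when it is done.

Besides the shell and the picture viewer there is one more tool, called as name(argument=value, ...), one argument or row to a line, values as JSON. move_arm: Moves the arm, as the interface text tells. Its arguments: {"type":"object","properties":{"plan":{"type":"array"},"fingers":{"type":"number"},"grip_force":{"type":"number"}},"required":["plan"]}

```bash
mkdir -p pics; ls; cat > h.py <<'E'
import numpy as np,cv2
from cell import robot
def cap(n,f=None):
    c=robot.capture(n)
    if f: cv2.imwrite('pics/'+f,c['image'])
    return c
E
python3 - <<'E'
from h import *
for n in ['scene','side','wrist']:
    c=cap(n,n+'0.png'); print(n,c['fx'],c['cx'],c['cy'],np.round(c['world_from_camera'],3).tolist())
    np.savez('c_'+n,K=[c['fx'],c['fy'],c['cx'],c['cy']],T=c['world_from_camera'])
    for q in ['clamp','book','press_board','rack','hook','grip','plate_rear','plate_front','pad_face','paste_jar','book_stack','brush']:
        for r in robot.trace(n,q)[:4]: print(' ',q,round(r['p'],2),[int(v) for v in r['extent']],int(r['pixels'].sum()))
s=robot.get_state();print(s)
E
```

```text
pics
scene 464.6871082196183 263.8851954390594 200.99101053929422 [[0.763, 0.492, -0.42, 1.195], [0.647, -0.578, 0.498, -0.73], [0.003, -0.651, -0.759, 1.177], [0.0, 0.0, 0.0, 1.0]]
  clamp 0.86 [175, 168, 287, 288] 4611
  book 0.77 [194, 161, 227, 205] 946
  book 0.65 [325, 195, 356, 249] 1109
  book 0.61 [237, 180, 274, 226] 1194
  press_board 0.91 [292, 114, 317, 160] 619
  press_board 0.69 [321, 113, 336, 144] 274
  press_board 0.59 [177, 169, 291, 288] 4551
  press_board 0.34 [220, 216, 239, 232] 108
  rack 0.78 [276, 141, 323, 169] 691
  rack 0.71 [208, 220, 220, 241] 181
  hook 0.89 [175, 172, 289, 290] 4538
  grip 0.79 [176, 170, 289, 286] 4734
  plate_rear 0.74 [208, 218, 220, 241] 180
  plate_front 0.65 [220, 204, 230, 224] 174
  plate_front 0.26 [234, 180, 277, 224] 1186
  pad_face 0.55 [228, 219, 239, 232] 120
  paste_jar 0.85 [344, 177, 362, 208] 428
  paste_jar 0.73 [208, 218, 220, 242] 172
  book_stack 0.87 [106, 264, 174, 323] 2398
  brush 0.65 [275, 223, 329, 264] 657
side 347.04719247152127 262.24313322388775 193.2465732118919 [[0.977, -0.123, 0.175, 0.418], [-0.212
[... 1147 characters left out ...]
,  -4.32671323]), 'qvel': array([ 5.58421850e-03, -4.68687056e-05, -5.04087004e-02,  2.13875736e-02,
        1.83881933e-02, -1.70692483e-02,  6.65855985e-02]), 'effort': array([ 1.62915780e-04, -8.82980847e+01,  1.23437338e+00, -2.36388034e+01,
        1.70769700e-02,  1.59578372e-03, -8.40355199e-06]), 'position': array([0.20245744, 0.53813973, 0.24825434]), 'tcp_rot': array([[-3.68340487e-05, -9.35949032e-01,  3.52135498e-01],
       [-1.49224217e-04,  3.52135500e-01,  9.35949020e-01],
       [-9.99999988e-01, -1.80723521e-05, -1.52636837e-04]]), 'force': array([ 0.10236625, -0.33606081, -0.13989964]), 'moment': array([-0.02961863,  0.00345391, -0.06322991]), 'width': 0.08547954772995033}
```

```bash
python3 - <<'E'
import cv2
a=cv2.imread('pics/scene0.png');b=cv2.imread('pics/side0.png')
cv2.imwrite('pics/s_a.png',cv2.resize(a[100:340,90:390],None,fx=2.6,fy=2.5,interpolation=2)[:600])
cv2.imwrite('pics/s_b.png',cv2.resize(b[140:320,150:350],None,fx=3.3,fy=3.3,interpolation=2)[:600])
E
```

```text
(no output)
```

View pics/s_a.png

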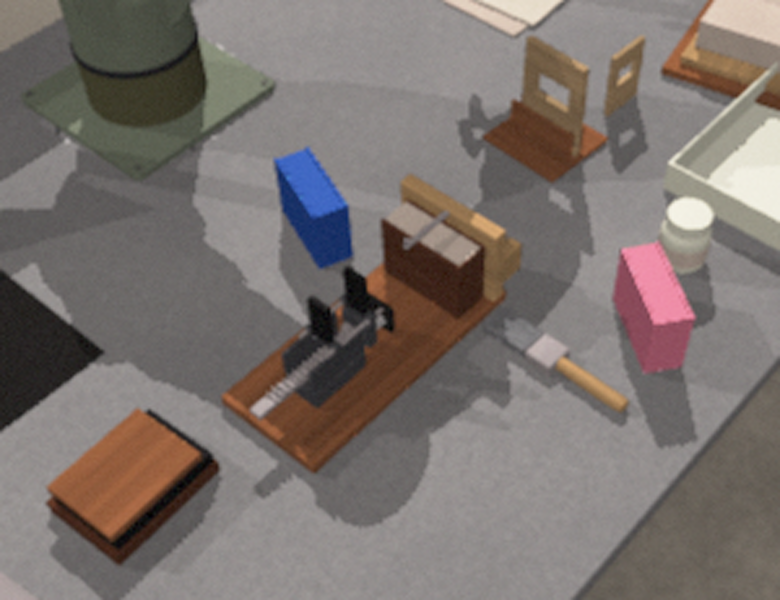

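View pics/s_b.png

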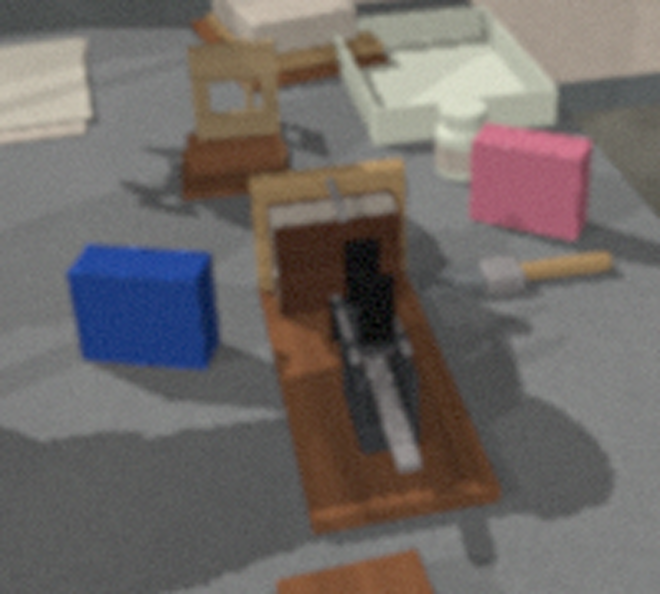

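View pics/scene0.png

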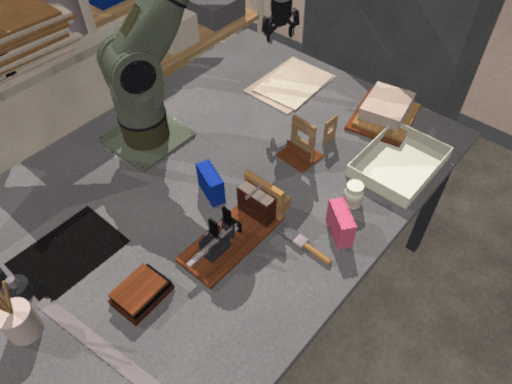

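View pics/wrist0.png

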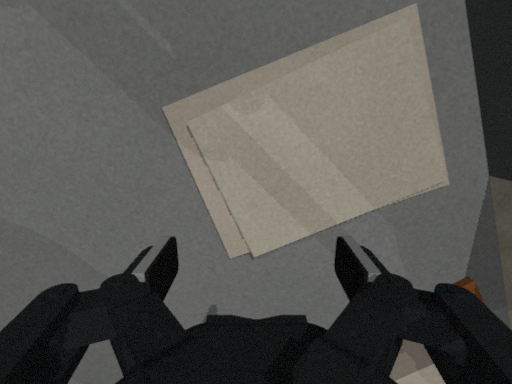

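```bash
cat >> h.py <<'E'
def load(n):
    d=np.load('c_'+n+'.npz'); return d['K'],d['T']
def save(n,c,tag=None): np.savez('c_'+(tag or n),K=[c['fx'],c['fy'],c['cx'],c['cy']],T=c['world_from_camera'])
def ray(cam,uv):
    K,T=cam; d=T[:3,:3]@np.array([(uv[0]-K[2])/K[0],(uv[1]-K[3])/K[1],1.]); return T[:3,3],d/np.linalg.norm(d)
def tri(obs):
    A=np.zeros((3,3));b=np.zeros(3);L=[]
    for cam,uv in obs:
        o,d=ray(cam,uv);P=np.eye(3)-np.outer(d,d);A+=P;b+=P@o;L.append((o,P))
    x=np.linalg.solve(A,b); return x,[np.linalg.norm(P@(x-o))*1000 for o,P in L]
def atz(cam,uv,z):
    o,d=ray(cam,uv); return o+d*(z-o[2])/d[2]
def proj(cam,p):
    K,T=cam; q=T[:3,:3].T@(np.asarray(p)-T[:3,3]); return np.array([K[2]+K[0]*q[0]/q[2],K[3]+K[1]*q[1]/q[2]])
E
python3 - <<'E'
from h import *
S=load('scene');D=load('side')
p=np.round
for nm,a,b in [('bt1',(292,115),(207.6,153.6)),('bt2',(316,128),(234,153.6)),('cl',(175.4,259),(244.5,298)),('cr',(210.4,288),(300.6,289))]:
    x,e=tri([(S,a),(D,b)]);print(nm,p(x,3),p(e,1))
for uv in [(175.4,258),(210.4,286),(284,217)]: print(p(atz(S,uv,0.018),3))
# backstop top corners
for uv in [(246,171),(290,197)]:print(p(atz(S,uv,0.14),3))
for uv in [(220,204+0),(213,220)]:print(p(atz(S,(uv),.16),3))
E
```

```text
bt1 [0.464 0.284 0.173] [0.1 0.1]
bt2 [0.562 0.29  0.162] [2.9 2.9]
cl [ 0.495 -0.308  0.01 ] [0.9 0.9]
cr [ 0.643 -0.31   0.007] [1.2 1.2]
[ 0.498 -0.31   0.018]
[ 0.644 -0.31   0.018]
[0.647 0.021 0.018]
[0.5   0.009 0.14 ]
[0.67  0.013 0.14 ]
[ 0.544 -0.152  0.16 ]
[ 0.57  -0.207  0.16 ]
```

move_arm(
  plan=[
    [[0, 0, 0], -0.18],
    [[0, 0, 0], -0.18],
    [[-0.007, -0.04, -0.035], 0],
    [[-0.007, -0.04, -0.035], 0],
    [[-0.007, -0.04, -0.035], 0],
    [[-0.007, -0.04, -0.035], 0],
    [[-0.007, -0.04, -0.035], 0],
    [[-0.007, -0.04, -0.035], 0],
    [[-0.007, -0.04, -0.035], 0],
    [[0, 0, 0], 0],
  ],
  fingers=0,
)

```text
time_s: 3.2
position: [0.4942, 0.2886, 0.2983]
tcp_rot: [[0.001, -1.0, -0.014], [-0.0, -0.014, 1.0], [-1.0, -0.001, -0.0]]
force: [-1.4, 0.5, -0.2]
width: 0.0855
```

```bash
python3 - <<'E'
from h import *
s=robot.get_state();print(s['time_s'],s['position'].round(4),s['tcp_rot'].round(3).tolist())
c=cap('wrist','w1.png');save('wrist',c,'w1')
for q in ['press_board','rack','rail_top']:
  for r in robot.trace('wrist',q)[:3]: print(q,r['p'],r['extent'],r['pixels'].sum())
E
```

```text
3.2 [0.4942 0.2886 0.2983] [[0.001, -1.0, -0.014], [-0.0, -0.014, 1.0], [-1.0, -0.001, -0.0]]
press_board 0.75 [320.1, 185.2, 390.6, 215.7] 1393
press_board 0.57 [250.5, 140.2, 271.4, 246.3] 1345
rack 0.64 [218.7, 120.5, 303.4, 208.0] 5353
rail_top 0.97 [316.9, 186.9, 393.8, 216.3] 1369
rail_top 0.91 [252.1, 139.9, 270.9, 245.3] 1324
```

View pics/w1.png

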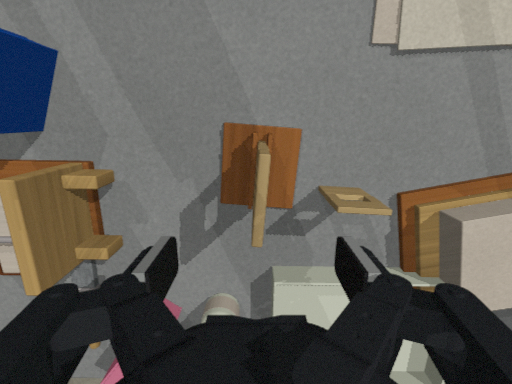

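```bash
python3 - <<'E'
from h import *
a=cv2.imread('pics/w1.png');cv2.imwrite('pics/w1z.png',cv2.resize(a[110:260,200:400],None,fx=4,fy=4,interpolation=2))
W=load('w1')
for z in (.16,.168,.176):
  print(z,[atz(W,u,z).round(4).tolist() for u in [(264,142),(257.5,246),(258,142.5),(270.5,143),(251.5,246),(263.5,246)]])
E
```

```text
0.16 [[0.4477, 0.2967, 0.16], [0.5606, 0.2921, 0.16], [0.4482, 0.2908, 0.16], [0.4485, 0.3031, 0.16], [0.5607, 0.2855, 0.16], [0.5605, 0.2987, 0.16]]
0.168 [[0.447, 0.2964, 0.168], [0.5565, 0.292, 0.168], [0.4475, 0.2907, 0.168], [0.4478, 0.3027, 0.168], [0.5566, 0.2856, 0.168], [0.5564, 0.2984, 0.168]]
0.176 [[0.4463, 0.2962, 0.176], [0.5524, 0.2919, 0.176], [0.4468, 0.2907, 0.176], [0.4471, 0.3022, 0.176], [0.5525, 0.2857, 0.176], [0.5523, 0.2981, 0.176]]
```

View pics/w1z.png

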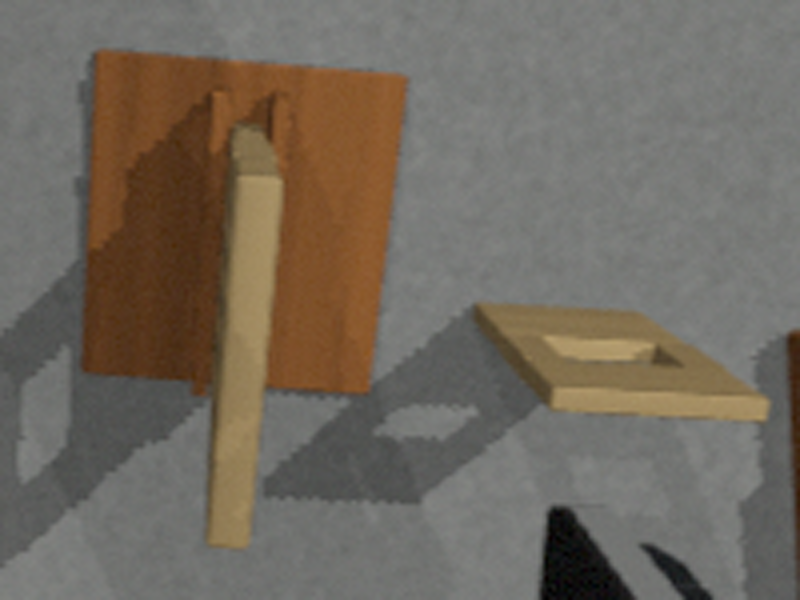

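```bash
python3 - <<'E'
from h import *
W=load('w1');S=load('scene');D=load('side')
for z in (.16,.168,.176):
  A=atz(W,(264.6,154.5),z);B=atz(W,(257.3,246.5),z);print(z,A.round(4),B.round(4),((A+B)/2).round(4),np.linalg.norm(A-B).round(4),np.degrees(np.arctan2(*(B-A)[[1,0]])))
for a,b,d in [((264.6,154.5),(292,115),(207.6,153.6)),((257.3,246.5),(316,128),(234,153.6))]:
  x,e=tri([(W,a),(S,b),(D,d)]);print(x.round(4),np.round(e,1))
  x,e=tri([(W,a),(S,b)]);print(x.round(4),np.round(e,1))
E
```

```text
0.16 [0.4599 0.2976 0.16  ] [0.5612 0.2919 0.16  ] [0.5106 0.2947 0.16  ] 0.1014 -3.2073563288377196
0.168 [0.4589 0.2973 0.168 ] [0.5571 0.2918 0.168 ] [0.508  0.2945 0.168 ] 0.0984 -3.2073563288377276
0.176 [0.4578 0.297  0.176 ] [0.553  0.2917 0.176 ] [0.5054 0.2943 0.176 ] 0.0953 -3.2073563288377374
[0.4605 0.2948 0.1667] [2.9 4.  3.9]
[0.458  0.2961 0.1625] [2.1 2.1]
[0.5613 0.2917 0.1609] [0.5 2.8 3.1]
[0.5596 0.2919 0.1633] [0.1 0.1]
```

move_arm(
  plan=[
    [[0.02, -0.007, 0.003], 0.035],
    [[0.03, -0.008, 0.003], 0.035],
    [[0.01, 0, 0], 0],
    [[0, 0, 0], 0],
  ],
)

```text
time_s: 3.9
position: [0.503, 0.3028, 0.2377]
tcp_rot: [[-0.001, -0.999, 0.044], [0.003, 0.044, 0.999], [-1.0, 0.001, 0.003]]
force: [1.0, -0.1, 1.5]
width: 0.0853
```

```bash
python3 - <<'E'
from h import *
s=robot.get_state();print(s['time_s'],s['position'].round(4),s['tcp_rot'].round(3).tolist())
c=cap('wrist','w2.png');save('wrist',c,'w2')
a=c['image'];cv2.imwrite('pics/w2z.png',cv2.resize(a[100:300,180:360],None,fx=3,fy=3,interpolation=2))
E
```

```text
3.9 [0.503  0.3028 0.2377] [[-0.001, -0.999, 0.044], [0.003, 0.044, 0.999], [-1.0, 0.001, 0.003]]
```

View pics/w2z.png

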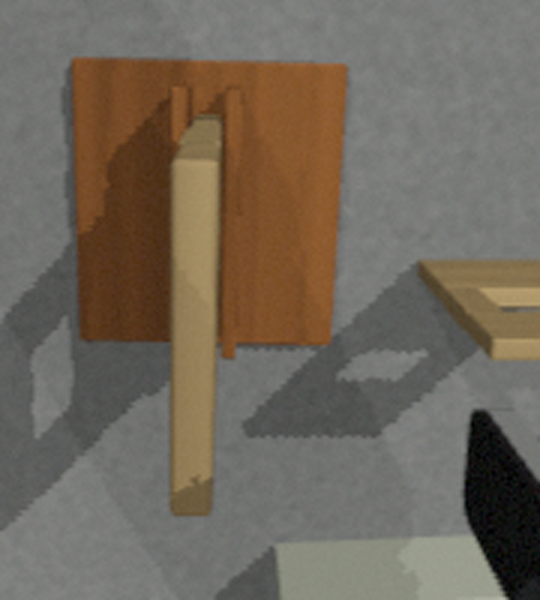

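```bash
python3 - <<'E'
from h import *
W=load('w1');V=load('w2');R=robot.get_state()['tcp_rot'];p=robot.get_state()['position'];print(robot.get_state()['time_s'],p)
for z in (.16,.168):
  A=atz(V,(245.3,153.3),z);B=atz(V,(244,271.3),z);print(z,A.round(4),B.round(4),((A+B)/2).round(4),np.linalg.norm(A-B).round(4),np.degrees(np.arctan2(*(B-A)[[1,0]])))
  t=(A+B)/2; t[2]=.160;print('tool shift',R.T@(t-p))
for a,b in [((264.6,154.5),(245.3,153.3)),((257.3,246.5),(244,271.3))]:
  x,e=tri([(W,a),(V,b)]);print(x.round(4),np.round(e,1))
E
```

```text
3.95 [0.50313783 0.30284092 0.23814191]
0.16 [0.4594 0.2976 0.16  ] [0.562  0.2909 0.16  ] [0.5107 0.2942 0.16  ] 0.1028 -3.729585044429101
tool shift [ 0.07811218 -0.00800264 -0.00851598]
0.168 [0.4584 0.2979 0.168 ] [0.557  0.2915 0.168 ] [0.5077 0.2947 0.168 ] 0.0988 -3.729585044429113
tool shift [ 0.07811425 -0.00497189 -0.00817335]
[0.4597 0.2976 0.1603] [0.2 0.2]
[0.5564 0.2917 0.1692] [0.1 0.1]
```

move_arm(
  plan=[
    [[0.015, -0.003, -0.0045], 0.017],
    [[0.025, -0.003, -0.004], 0],
    [[0.02, 0, 0], 0],
    [[0.015, 0, 0], 0],
    [[0, 0, 0], 0],
  ],
)

```text
time_s: 4.58
position: [0.5096, 0.2929, 0.1612]
tcp_rot: [[0.003, -0.998, 0.064], [0.005, 0.064, 0.998], [-1.0, -0.002, 0.005]]
force: [-0.6, 0.2, 0.2]
width: 0.0853
```

```bash
python3 - <<'E'
from h import *
s=robot.get_state();p=s['position'];print(s['time_s'],s['position'].round(4),s['tcp_rot'].round(3).tolist(),s['force'])
print(s['tcp_rot'].T@(np.array([.5085,.2945,.160])-p))
c=cap('wrist','w3.png')
E
```

```text
4.575 [0.5096 0.2929 0.1612] [[0.003, -0.998, 0.064], [0.005, 0.064, 0.998], [-1.0, -0.002, 0.005]] [-0.62740441  0.2447994   0.19869763]
[0.00122633 0.00116433 0.00151781]
```

View pics/w3.png

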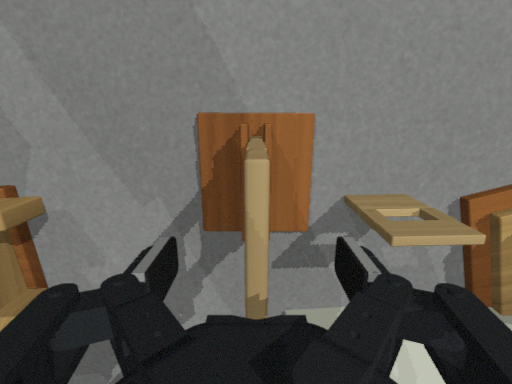

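move_arm(
  plan=[
    [[0, 0, 0.0015], 0],
    [[0, 0, 0], 0],
    [[0, 0, 0], 0],
    [[0, 0, 0], 0],
    [[0, 0, 0], 0],
    [[0, 0, 0], 0],
    [[0, 0, 0], 0],
  ],
  fingers=1,
  grip_force=50,
)

```text
time_s: 5.5
position: [0.5106, 0.2946, 0.1638]
tcp_rot: [[0.006, -0.998, 0.065], [0.006, 0.065, 0.998], [-1.0, -0.006, 0.006]]
force: [0.2, -0.7, 1.1]
width: 0.0114
```

```bash
python3 - <<'E'
from h import *
s=robot.get_state();print(s['time_s'],s['width'],s['qvel'],s['qpos'].round(1),s['tcp_rot'].round(4).tolist())
c=cap('wrist','w4.png')
E
```

```text
5.5 0.011375865340779221 [ 0.04889595 -0.09484677  0.039281   -0.04472635  0.01347614 -0.10741249
  0.00906114] [-28.8  47.6  -8.5  88.2   8.9  44.3  45.4] [[0.006, -0.9979, 0.0646], [0.0061, 0.0647, 0.9979], [-1.0, -0.0056, 0.0065]]
```

View pics/w4.png

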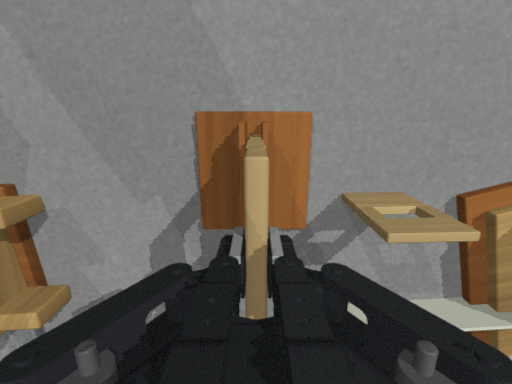

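move_arm(
  plan=[
    [[-0.01, 0, 0], 0],
    [[-0.025, 0, 0], 0],
    [[-0.04, 0, 0], 0],
    [[-0.04, 0, -0.01], 0],
    [[-0.04, -0.01, -0.03], 0],
    [[-0.02, -0.02, -0.045], 0],
    [[-0.005, -0.01, -0.05], -0.03],
    [[0, 0, -0.05], -0.03],
    [[0, 0, -0.03], 0],
    [[0, 0, 0], 0],
    [[0, 0, 0], 0],
  ],
)

```text
time_s: 6.92
position: [0.5385, 0.071, 0.3538]
tcp_rot: [[0.008, -1.0, -0.001], [0.008, -0.0, 1.0], [-1.0, -0.008, 0.008]]
force: [-0.3, -0.2, -2.7]
width: 0.0107
```

```bash
python3 - <<'E'
from h import *
s=robot.get_state();print(s['time_s'],s['width'],s['position'].round(4),s['tcp_rot'].round(4).tolist(),s['force'])
c=cap('wrist','w5.png');save('wrist',c,'w5')
c=cap('scene','s5.png')
E
```

```text
6.925 0.010724595746358192 [0.5385 0.071  0.3538] [[0.0085, -1.0, -0.0005], [0.0083, -0.0005, 1.0], [-0.9999, -0.0085, 0.0083]] [-0.27496669 -0.20045209 -2.7003421 ]
```

View pics/w5.png

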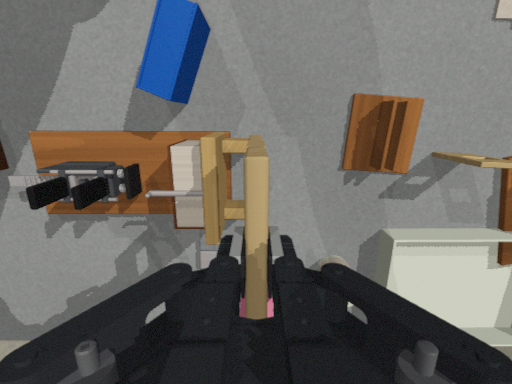

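View pics/s5.png

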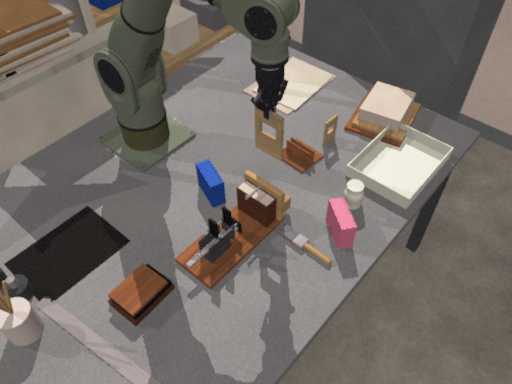

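move_arm(
  plan=[
    [[0, 0, -0.03], 0],
    [[0, -0.01, -0.03], 0],
    [[0, 0, 0], 0],
    [[0, 0, 0], 0],
  ],
)

```text
time_s: 7.52
position: [0.5488, 0.0138, 0.3532]
tcp_rot: [[0.008, -1.0, -0.007], [0.01, -0.007, 1.0], [-1.0, -0.008, 0.01]]
force: [0.3, 0.1, -0.7]
width: 0.011
```

```bash
python3 - <<'E'
from h import *
s=robot.get_state();print(s['time_s'],s['width'],s['position'].round(4),s['tcp_rot'].round(4).tolist(),s['force'])
c=cap('wrist','w6.png');save('wrist',c,'w6')
a=cv2.imread('pics/w5.png');cv2.imwrite('pics/w5z.png',cv2.resize(a[110:250,10:250],None,fx=3.3,fy=3.3,interpolation=2))
a=c['image'];cv2.imwrite('pics/w6z.png',cv2.resize(a[110:250,10:250],None,fx=3.3,fy=3.3,interpolation=2))
E
```

```text
7.525 0.011006112005223844 [0.5488 0.0138 0.3532] [[0.0078, -0.9999, -0.0071], [0.0096, -0.0071, 0.9999], [-0.9999, -0.0079, 0.0095]] [ 0.30775902  0.11045599 -0.72153122]
```

View pics/w5z.png

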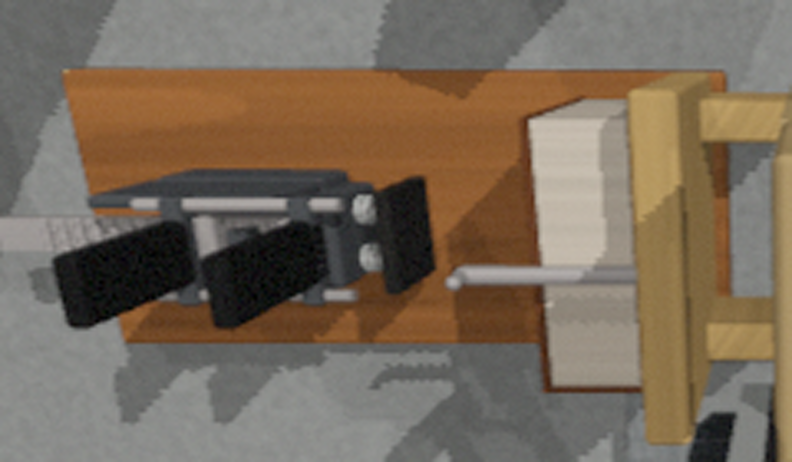

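View pics/w6z.png

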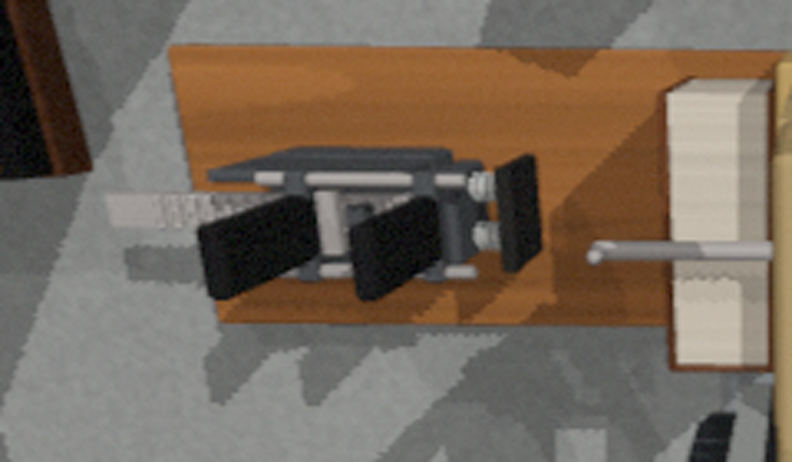

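```bash
cat > m.py <<'E'
from h import *
A=load('w5');B=load('w6')
u=lambda p:(10+p[0]/3.3,110+p[1]/3.3)
def P(n,a,b):
    x,e=tri([(A,u(a)),(B,u(b))]);print(n,x.round(4),np.round(e,1))
P('tip',(455,282),(595,256))
P('base-l-up',(65,70),(170,45))
P('base-l-dn',(125,343),(222,322))
P('book top front up',(528,116),(666,92))
P('book top front dn',(547,388),(670,368))
P('rear top corner',(75,326),(215,298))
P('rear top corner up',(55,262),(200,232))
P('front top corner',(217,327),(367,300))
P('pad up right',(423,180),(533,155))
z=lambda c,p,h:atz(c,u(p),h).round(4)
print('tip z.148',z(A,(455,282),.148),z(B,(595,256),.148))
print('base .018',[z(A,p,.018) for p in [(65,70),(125,343),(723,72)]],[z(B,p,.018) for p in [(170,45),(222,322),(780,50)]])
print('backstop front top',z(A,(632,90),.14),z(A,(648,442),.14))
print('book top',[z(A,p,.118) for p in [(528,116),(547,388)]],[z(B,p,.118) for p in [(666,92),(670,368)]])
print('rod', [z(A,p,.138) for p in [(470,274),(632,274)]],[z(B,p,.138) for p in [(610,250),(770,250)]])
print('plates',[z(A,p,.16) for p in [(55,262),(75,326),(203,268),(217,327)]],[z(B,p,.16) for p in [(200,232),(215,298),(352,238),(367,300)]])
E
python3 m.py
```

```text
tip [ 0.5694 -0.0689  0.144 ] [0.1 0.1]
base-l-up [ 0.4942 -0.3102  0.0144] [0.2 0.2]
base-l-dn [ 0.6401 -0.3034  0.0252] [0.2 0.2]
book top front up [ 0.5073 -0.0429  0.1149] [0.4 0.4]
book top front dn [ 0.6298 -0.0463  0.112 ] [0.3 0.3]
rear top corner [ 0.5828 -0.2116  0.1582] [0. 0.]
rear top corner up [ 0.5561 -0.2099  0.1619] [0. 0.]
front top corner [ 0.5775 -0.145   0.1752] [0.3 0.3]
pad up right [ 0.5456 -0.1212  0.0428] [0.9 0.9]
tip z.148 [ 0.5683 -0.0673  0.148 ] [ 0.5682 -0.068   0.148 ]
base .018 [array([ 0.4941, -0.3072,  0.018 ]), array([ 0.643 , -0.3094,  0.018 ]), array([0.4948, 0.0288, 0.018 ])] [array([ 0.4939, -0.3078,  0.018 ]), array([ 0.6425, -0.3085,  0.018 ]), array([0.494 , 0.0012, 0.018 ])]
backstop front top [0.4944 0.0052 0.14  ] [0.6423 0.0036 0.14  ]
book top [array([ 0.5066, -0.042 ,  0.118 ]), array([ 0.6268, -0.0444,  0.118 ])] [array([ 0.5074, -0.0424,  0.118 ]), array([ 0.6276, -0.0453,  0.118 ])]
rod [array([ 0.5679, -0.065 ,  0.138 ]), array([0.5679, 0.0006, 0.138 ])] [array([ 0.5684, -0.0643,  0.138 ]), array([0.568, 0.   , 0.138])]
plates [array([ 0.5566, -0.2115,  0.16  ]), array([ 0.5822, -0.2101,  0.16  ]), array([ 0.559 , -0.1566,  0.16  ]), array([ 0.5827, -0.1558,  0.16  ])] [array([ 0.5565, -0.2112,  0.16  ]), array([ 0.5823, -0.2104,  0.16  ]), array([ 0.5585, -0.1552,  0.16  ]), array([ 0.5828, -0.1529,  0.16  ])]
```

move_arm(
  plan=[
    [[0, -0.005, -0.02], 0.02],
    [[0, -0.008, -0.035], 0],
    [[0.0, -0.008, -0.033], 0],
    [[0.02, 0, -0.014], 0],
    [[0.02, 0, 0], 0],
    [[0.01, 0, 0], 0],
    [[0, 0, 0], 0],
    [[0, 0, 0], 0],
  ],
)

```text
time_s: 8.57
position: [0.5708, -0.0922, 0.3019]
tcp_rot: [[0.009, -1.0, 0.014], [0.008, 0.014, 1.0], [-1.0, -0.009, 0.008]]
force: [0.0, 0.6, -1.8]
width: 0.0103
```

```bash
python3 - <<'E'
from h import *
s=robot.get_state();print(s['time_s'],s['width'],s['position'].round(4),s['tcp_rot'].round(4).tolist(),s['force'])
c=cap('wrist','w7.png');save('wrist',c,'w7')
d=cap('side','d7.png');e=cap('scene','s7.png')
cv2.imwrite('pics/d7z.png',np.hstack([cv2.resize(d['image'][120:320,190:340],None,fx=2.6,fy=2.6,interpolation=2),cv2.resize(e['image'][70:270,160:310],None,fx=2.6,fy=2.6,interpolation=2)]))
E
```

```text
8.575 0.010317099838998308 [ 0.5708 -0.0922  0.3019] [[0.0094, -0.9999, 0.0138], [0.0083, 0.0139, 0.9999], [-0.9999, -0.0093, 0.0084]] [ 0.02716957  0.58691106 -1.78537114]
```

View pics/w7.png

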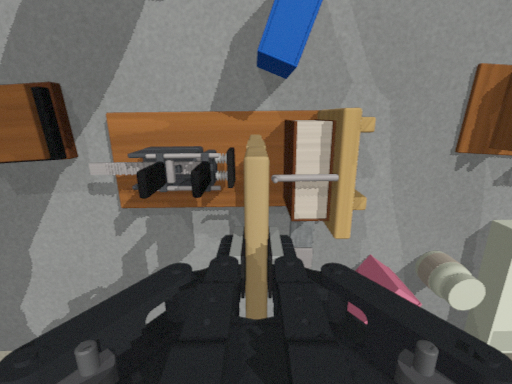

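View pics/d7z.png

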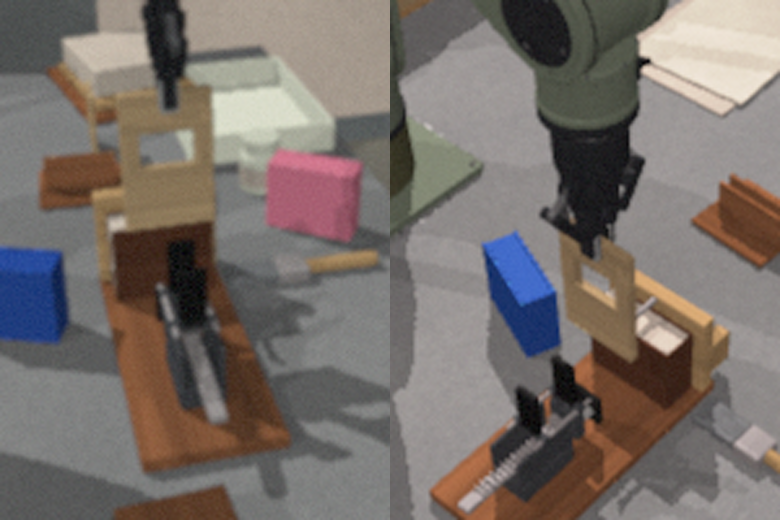

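```bash
python3 - <<'E'
from h import *
W=load('w7');r=lambda u,z:atz(W,u,z).round(4)
print('tip',r((276,178),.148),'pad',r((235.5,149),.084),r((235.5,186),.084),'cover',r((285,121),.118),r((294,220),.118))
print('board top far/near at',r((256.5,316),.303),r((256.5,154),.303),r((256.5,135),.19))
E
```

```text
tip [ 0.5657 -0.0683  0.148 ] pad [ 0.5417 -0.1155  0.084 ] [ 0.5909 -0.1172  0.084 ] cover [ 0.507  -0.0563  0.118 ] [ 0.6272 -0.0427  0.118 ]
board top far/near at [ 0.6097 -0.0915  0.303 ] [ 0.5178 -0.0904  0.303 ] [ 0.517  -0.0892  0.19  ]
```

move_arm(
  plan=[
    [[0.02, 0, 0.001], 0],
    [[0.03, 0, 0], 0],
    [[0.025, 0, 0], 0],
    [[0.012, 0, 0], 0],
    [[0.005, 0, 0], 0],
    [[0, 0, 0], 0],
  ],
)

```text
time_s: 9.48
position: [0.5731, -0.0902, 0.2101]
tcp_rot: [[0.014, -1.0, 0.013], [0.008, 0.013, 1.0], [-1.0, -0.014, 0.008]]
force: [0.0, -0.4, -1.3]
width: 0.0109
```

```bash
python3 - <<'E'
from h import *
s=robot.get_state();print(s['time_s'],s['width'],s['position'].round(4),s['tcp_rot'].round(4).tolist(),s['force'])
c=cap('wrist','w8.png');save('wrist',c,'w8')
d=cap('side','d8.png');e=cap('scene','s8.png')
cv2.imwrite('pics/d8z.png',np.hstack([cv2.resize(d['image'][150:300,210:310],None,fx=4,fy=4,interpolation=2),cv2.resize(e['image'][120:270,180:280],None,fx=4,fy=4,interpolation=2)]))
E
```

```text
9.475 0.010858513217624929 [ 0.5731 -0.0902  0.2101] [[0.0144, -0.9998, 0.0133], [0.0077, 0.0134, 0.9999], [-0.9999, -0.0143, 0.0078]] [ 0.03506941 -0.3596219  -1.2954126 ]
```

View pics/w8.png

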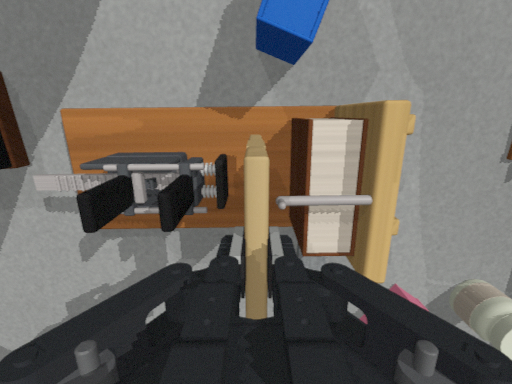

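View pics/d8z.png

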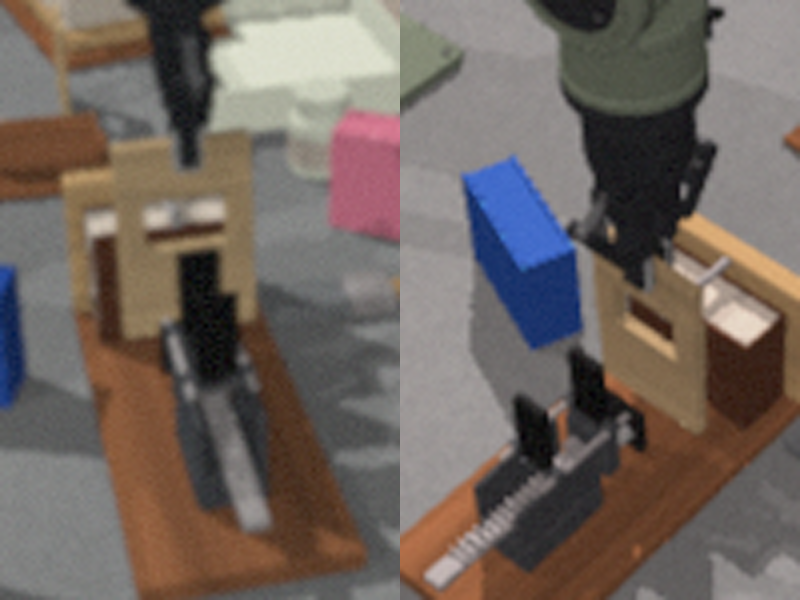

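```bash
python3 - <<'E'
from h import *
D=load('side');S=load('scene')
def aty(c,uv,y):
    o,d=ray(c,uv);return (o+d*(y-o[1])/d[1]).round(4)
for n,p in [('slot TL',(145,205)),('slot TR',(226,198)),('slot bottom L',(147,242)),('slot bR',(226,235)),('top L',(110,141)),('topR',(250,130)),('bot R',(258,318))]:
    print(n,aty(D,(210+p[0]/4,150+p[1]/4),-.096))
W=load('w8');print(atz(W,(281,203),.148), atz(W,(222,155),.084))
print([atz(W,p,.118) for p in [(308,119),(308,255)]])
E
```

```text
slot TL [ 0.5438 -0.096   0.1664]
slot TR [ 0.6031 -0.096   0.1635]
slot bottom L [ 0.5438 -0.096   0.1354]
slot bR [ 0.6025 -0.096   0.1324]
top L [ 0.5218 -0.096   0.2207]
topR [ 0.6215 -0.096   0.2161]
bot R [ 0.626  -0.096   0.0549]
[ 0.56613934 -0.06999259  0.148     ] [ 0.53908976 -0.12012402  0.084     ]
[array([ 0.50651651, -0.04656389,  0.118     ]), array([ 0.62745476, -0.04121128,  0.118     ])]
```

move_arm(
  plan=[
    [[0.006, 0.002, 0], 0],
    [[0.006, 0.002, 0], 0],
    [[0, 0, 0], 0],
    [[0, 0, 0.008], 0],
    [[0, 0, 0.012], 0],
    [[0, 0, 0.01], 0],
    [[0, 0, 0.004], 0],
    [[0, 0, 0], 0],
  ],
)

```text
time_s: 10.62
position: [0.5698, -0.0532, 0.1986]
tcp_rot: [[0.016, -1.0, 0.012], [0.007, 0.012, 1.0], [-1.0, -0.016, 0.007]]
force: [-1.1, -1.9, -2.1]
width: 0.0111
```

```bash
python3 - <<'E'
from h import *
s=robot.get_state();print(s['time_s'],s['width'],s['position'].round(4),s['tcp_rot'].round(4).tolist(),s['force'])
c=cap('wrist','w9.png');save('wrist',c,'w9')
d=cap('side','d9.png');e=cap('scene','s9.png')
cv2.imwrite('pics/d9z.png',np.hstack([cv2.resize(d['image'][150:300,210:310],None,fx=4,fy=4,interpolation=2),cv2.resize(e['image'][120:270,180:280],None,fx=4,fy=4,interpolation=2)]))
cv2.imwrite('pics/w9z.png',cv2.resize(c['image'][100:280,180:400],None,fx=3.3,fy=3.3,interpolation=2))
E
```

```text
10.625 0.011142234446300187 [ 0.5698 -0.0532  0.1986] [[0.016, -0.9998, 0.0123], [0.0071, 0.0124, 0.9999], [-0.9998, -0.0159, 0.0072]] [-1.13493068 -1.93456893 -2.13862248]
```

View pics/w9z.png

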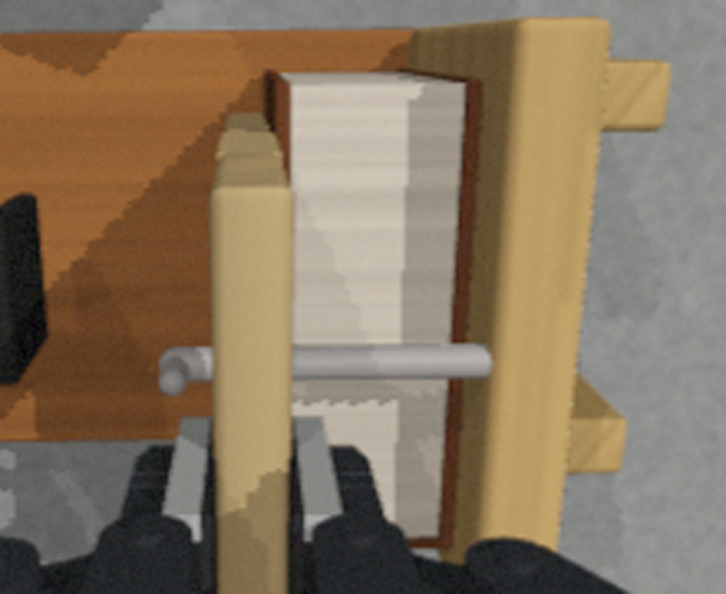

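View pics/d9z.png

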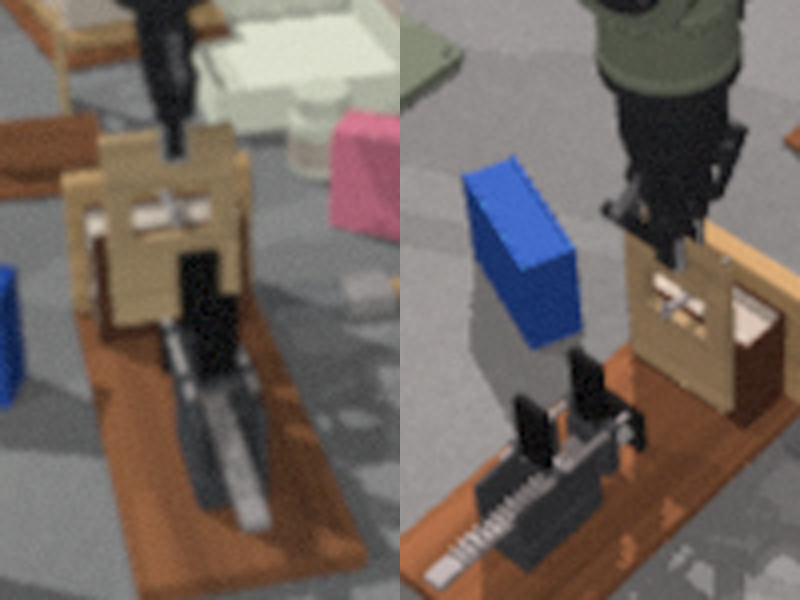

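move_arm(
  plan=[
    [[0.006, 0, -0.001], 0],
    [[0.006, 0, 0], 0],
    [[0.004, 0, 0], 0],
    [[0, 0, 0], 0],
  ],
)

```text
time_s: 11.28
position: [0.57, -0.0545, 0.181]
tcp_rot: [[0.016, -1.0, 0.014], [0.008, 0.014, 1.0], [-1.0, -0.016, 0.009]]
force: [0.4, 0.3, -2.0]
width: 0.0113
```

move_arm(
  plan=[
    [[0.002, 0, 0], 0],
    [[0.001, 0, 0], 0],
    [[0, 0, 0], 0],
  ],
)

```text
time_s: 11.65
position: [0.5704, -0.0545, 0.1797]
tcp_rot: [[0.018, -1.0, 0.014], [0.008, 0.014, 1.0], [-1.0, -0.018, 0.008]]
force: [-0.6, 0.1, 0.2]
width: 0.0111
```

move_arm(
  plan=[
    [[0.001, 0, 0], 0],
    [[0, 0, 0], 0],
    [[0, 0, 0], 0],
  ],
)

```text
time_s: 12.02
position: [0.5705, -0.0544, 0.1797]
tcp_rot: [[0.019, -1.0, 0.014], [0.008, 0.014, 1.0], [-1.0, -0.019, 0.008]]
force: [-2.0, -0.1, -0.1]
width: 0.0108
```

```bash
python3 - <<'E'
from h import *
s=robot.get_state();print(s['time_s'],s['width'],s['position'].round(4),s['force'],s['moment'])
c=cap('wrist','w10.png');save('wrist',c,'w10')
d=cap('side','d10.png');e=cap('scene','s10.png')
cv2.imwrite('pics/d10z.png',np.hstack([cv2.resize(d['image'][150:300,210:310],None,fx=4,fy=4,interpolation=2),cv2.resize(e['image'][120:270,180:280],None,fx=4,fy=4,interpolation=2)]))
E
```

```text
12.025 0.010759622038111295 [ 0.5705 -0.0544  0.1797] [-1.95752151 -0.11361762 -0.07864616] [0.04554612 0.32625293 0.01243471]
```

View pics/d10z.png

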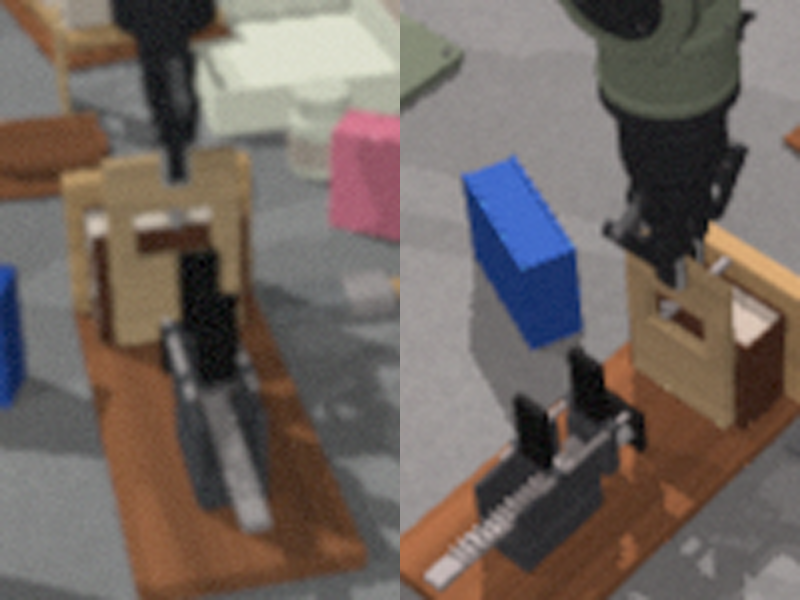

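View pics/w10.png

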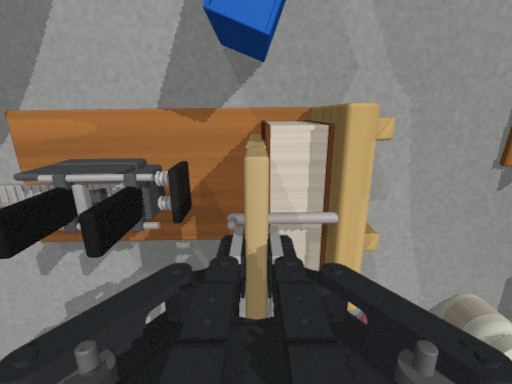

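move_arm(
  plan=[
    [[0, 0, 0], 0],
    [[0, 0, 0], 0],
    [[0, 0, 0], 0],
    [[0, 0, 0], 0],
  ],
  fingers=0.55,
  grip_force=20,
)

```text
time_s: 12.68
position: [0.5709, -0.0544, 0.1795]
tcp_rot: [[0.019, -1.0, 0.014], [0.008, 0.014, 1.0], [-1.0, -0.019, 0.008]]
force: [-0.6, 0.9, 0.9]
width: 0.0383
```

```bash
python3 - <<'E'
from h import *
s=robot.get_state();print(s['time_s'],s['width'],s['position'].round(4),s['force'],s['moment'])
c=cap('wrist','w11.png');save('wrist',c,'w11')
d=cap('side','d11.png')
cv2.imwrite('pics/d11z.png',np.hstack([cv2.resize(d['image'][150:300,210:310],None,fx=4,fy=4,interpolation=2),cv2.resize(c['image'][100:250,180:280],None,fx=4,fy=4,interpolation=2)]))
E
```

```text
12.675 0.03828659479437918 [ 0.5709 -0.0544  0.1795] [-0.57032311  0.94575303  0.93934449] [ 0.01517829 -0.00062387  0.02638442]
```

View pics/w11.png

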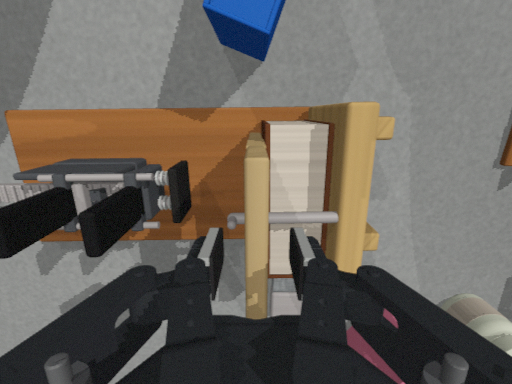

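View pics/d11z.png

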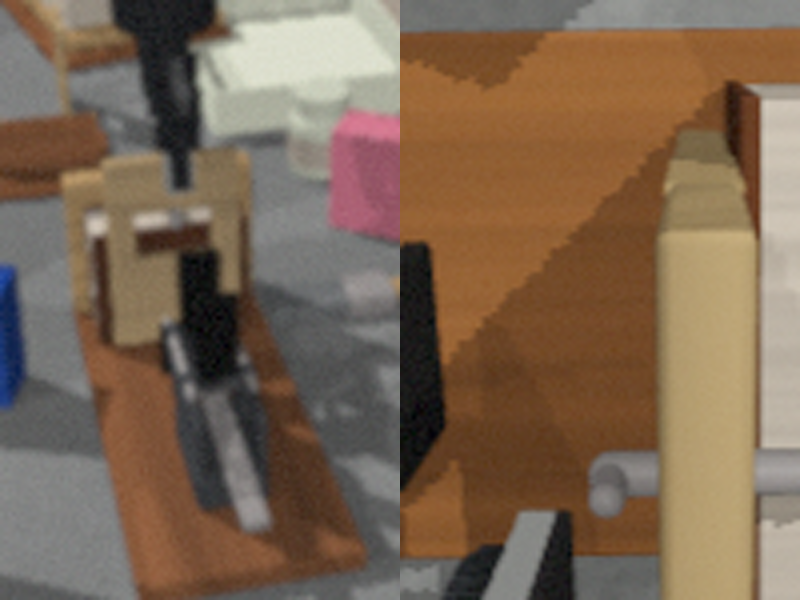

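move_arm(
  plan=[
    [[-0.015, 0, 0], 0],
    [[-0.03, 0, 0], 0],
    [[-0.03, 0, 0], 0],
    [[-0.02, 0, -0.02], 0],
    [[0, 0, -0.04], 0],
    [[0, 0.002, -0.04], 0],
    [[0, 0, -0.015], 0],
    [[0, 0, 0], 0],
    [[0, 0, 0], 0],
  ],
)

```text
time_s: 13.9
position: [0.5657, -0.171, 0.2847]
tcp_rot: [[0.025, -1.0, 0.011], [0.009, 0.011, 1.0], [-1.0, -0.025, 0.009]]
force: [-0.6, 0.7, 0.8]
width: 0.0391
```

```bash
python3 - <<'E'
from h import *
s=robot.get_state();print(s['time_s'],s['width'],s['position'].round(4),s['tcp_rot'].round(4).tolist(),s['force'])
c=cap('wrist','w12.png');save('wrist',c,'w12')
d=cap('scene','s12.png');e=cap('side','d12.png')
cv2.imwrite('pics/s12z.png',np.hstack([cv2.resize(d['image'][120:270,180:280],None,fx=4,fy=4,interpolation=2),cv2.resize(e['image'][150:300,210:310],None,fx=4,fy=4,interpolation=2)]))
E
```

```text
13.9 0.03906786192168573 [ 0.5657 -0.171   0.2847] [[0.0253, -0.9996, 0.0108], [0.0085, 0.0111, 0.9999], [-0.9996, -0.0252, 0.0088]] [-0.56823215  0.65176472  0.77200724]
```

View pics/w12.png

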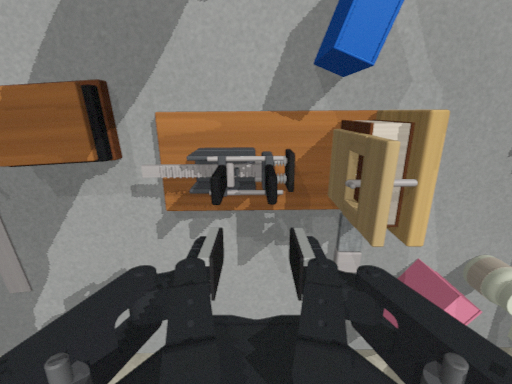

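View pics/s12z.png

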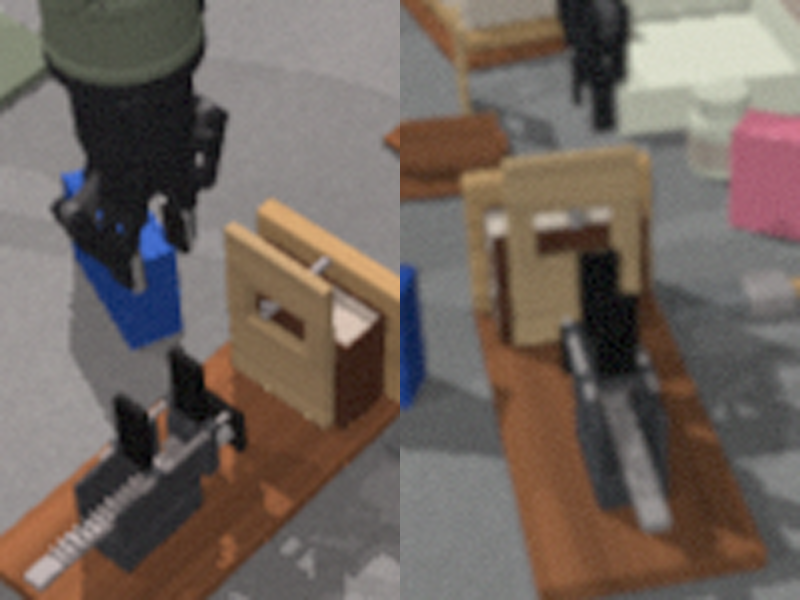

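```bash
python3 - <<'E'
from h import *
a=cv2.imread('pics/w12.png')[130:220,180:310];a=cv2.convertScaleAbs(a,alpha=1.8,beta=20)
cv2.imwrite('pics/w12z.png',cv2.resize(a,None,fx=6,fy=6,interpolation=2))
E
```

```text
(no output)
```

View pics/w12z.png

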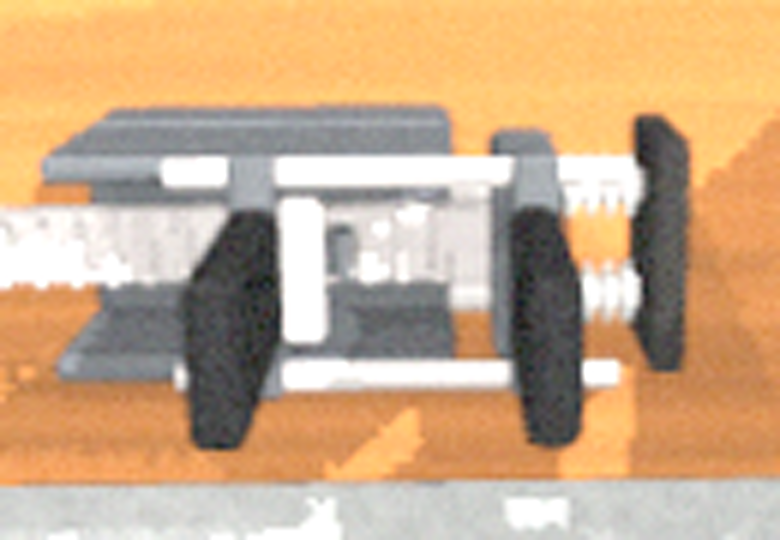

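```bash
python3 - <<'E'
from h import *
W=load('w12');s=robot.get_state()
u=lambda p:(180+p[0]/6,130+p[1]/6)
for p in [(192,447),(238,447),(530,443),(577,443),(185,322),(582,300)]: print(atz(W,u(p),.16).round(4))
print(s['tcp_rot'].T@(np.array([.5685,-.1785,.142])-s['position']))
E
```

```text
[ 0.5821 -0.2131  0.16  ]
[ 0.5822 -0.2055  0.16  ]
[ 0.5822 -0.1569  0.16  ]
[ 0.5823 -0.1491  0.16  ]
[ 0.5606 -0.213   0.16  ]
[ 0.5577 -0.1486  0.16  ]
[ 0.14240298  0.00069345 -0.00845586]
```

move_arm(
  plan=[
    [[0.0, 0.0005, -0.005], 0],
    [[0.01, 0.0005, -0.005], 0],
    [[0.01, 0, 0], 0],
    [[0.01, 0, 0], 0],
    [[0.01, 0, 0], 0],
    [[0, 0, 0], 0],
  ],
  fingers=0,
)

```text
time_s: 14.8
position: [0.5654, -0.1805, 0.2405]
tcp_rot: [[0.023, -1.0, 0.009], [0.009, 0.01, 1.0], [-1.0, -0.023, 0.009]]
force: [0.3, -0.2, -0.9]
width: 0.0856
```

```bash
python3 - <<'E'
from h import *
s=robot.get_state();print(s['time_s'],s['width'],s['position'].round(4),s['force'])
print(s['tcp_rot'].T@(np.array([.568,-.180,.142])-s['position']))
c=cap('wrist','w13.png');save('wrist',c,'w13')
E
```

```text
14.8 0.08556159134890737 [ 0.5654 -0.1805  0.2405] [ 0.30185401 -0.18833571 -0.93963215]
[ 0.09855921 -0.00032897 -0.00041215]
```

View pics/w13.png

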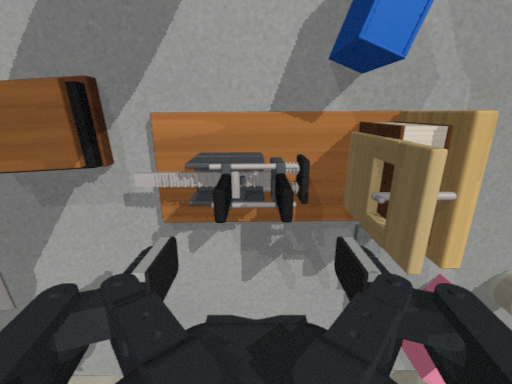

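move_arm(
  plan=[
    [[0.02, 0, -0.0005], 0],
    [[0.025, 0, -0.0005], 0],
    [[0.02, 0, 0], 0],
    [[0.015, 0, 0], 0],
    [[0, 0, 0], 0],
  ],
)

```text
time_s: 15.48
position: [0.5688, -0.1809, 0.1607]
tcp_rot: [[0.028, -1.0, 0.009], [0.008, 0.01, 1.0], [-1.0, -0.028, 0.008]]
force: [-0.3, -0.2, 0.9]
width: 0.0851
```

```bash
python3 - <<'E'
from h import *
s=robot.get_state();print(s['time_s'],s['width'],s['position'].round(4),s['force'])
print(s['tcp_rot'].T@(np.array([.568,-.180,.142])-s['position']))
c=cap('wrist','w14.png');save('wrist',c,'w14')
E
```

```text
15.475 0.08506969295340115 [ 0.5688 -0.1809  0.1607] [-0.31440255 -0.15126002  0.86908092]
[0.01865662 0.00135992 0.00077257]
```

View pics/w14.png

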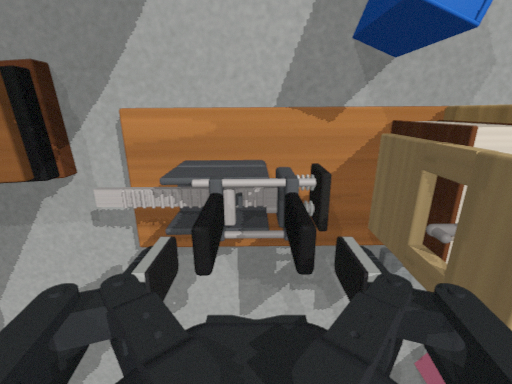

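move_arm(
  plan=[
    [[0.01, 0.0005, 0.0005], 0],
    [[0.0085, 0.0005, 0], 0],
    [[0, 0, 0], 0],
  ],
)

```text
time_s: 15.9
position: [0.5691, -0.1805, 0.1429]
tcp_rot: [[0.031, -0.999, 0.009], [0.007, 0.01, 1.0], [-1.0, -0.031, 0.007]]
force: [-0.6, -0.5, 0.5]
width: 0.0854
```

move_arm(
  plan=[
    [[0, 0, 0], 0],
    [[0, 0, 0], 0],
    [[0, 0, 0], 0],
    [[0, 0, 0], 0],
    [[0, 0, 0], 0],
    [[0, 0, 0], 0],
  ],
  fingers=0.2,
  grip_force=30,
)

```text
time_s: 16.65
position: [0.5692, -0.181, 0.1434]
tcp_rot: [[0.031, -0.999, 0.01], [0.006, 0.01, 1.0], [-0.999, -0.031, 0.007]]
force: [0.2, -1.4, -0.4]
width: 0.0681
```

```bash
python3 - <<'E'
from h import *
s=robot.get_state();print(s['time_s'],s['width'],s['position'].round(4),s['force'],s['moment'])
c=cap('wrist','w15.png');save('wrist',c,'w15')
E
```

```text
16.65 0.068054778989942 [ 0.5692 -0.181   0.1434] [ 0.17801123 -1.4300268  -0.36896447] [-0.30194325  0.05677671 -0.01961552]
```

View pics/w15.png

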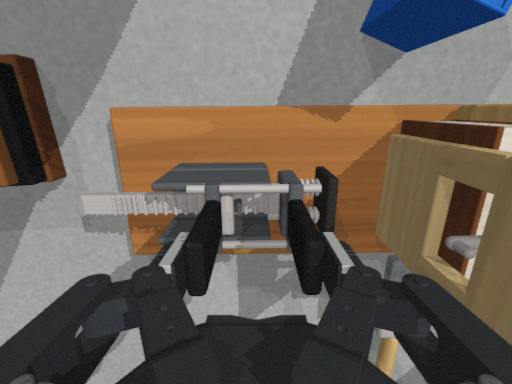

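move_arm(
  plan=[
    [[0, 0, -0.001], 0],
    [[0, 0, 0], 0],
    [[0, 0, 0], 0],
    [[0, 0, 0], 0],
    [[0, 0, 0], 0],
    [[0, 0, 0], 0],
    [[0, 0, 0], 0],
  ],
  fingers=0.54,
  grip_force=30,
)

```text
time_s: 17.58
position: [0.5697, -0.1821, 0.1471]
tcp_rot: [[0.034, -0.999, 0.009], [0.005, 0.009, 1.0], [-0.999, -0.034, 0.005]]
force: [-1.6, 0.2, 3.0]
width: 0.0394
```

```bash
cat > look.py <<'E'
import sys
from h import *
n=sys.argv[1]
s=robot.get_state();print(s['time_s'],s['width'],s['position'].round(4),s['force'].round(1),s['moment'].round(2))
c=cap('wrist','w%s.png'%n);save('wrist',c,'w'+n)
x0=int(sys.argv[2]) if len(sys.argv)>2 else 150
a=cv2.convertScaleAbs(c['image'][140:290,x0:x0+266],alpha=1.6,beta=15)
cv2.imwrite('pics/w%sz.png'%n,cv2.resize(a,None,fx=3,fy=3,interpolation=2))
E
python3 look.py 16
```

```text
17.575 0.03944147785364612 [ 0.5697 -0.1821  0.1471] [-1.6  0.2  3. ] [-0.21  0.3   0.08]
```

View pics/w16z.png

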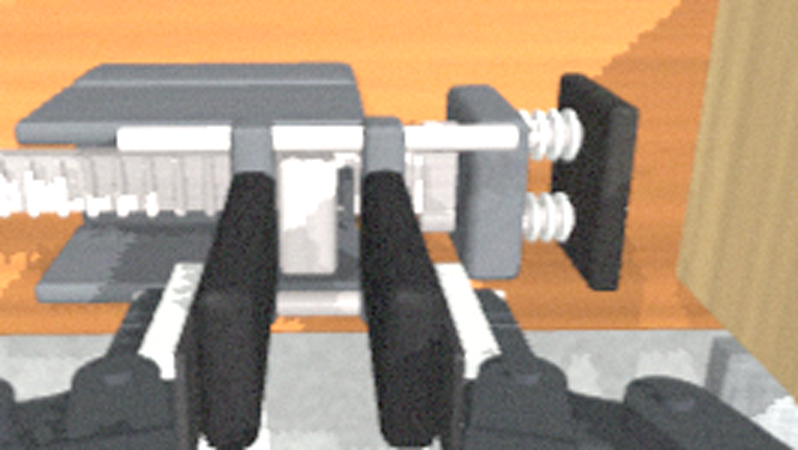

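move_arm(
  plan=[
    [[0, 0, 0], 0],
    [[0.002, 0, 0], 0],
    [[0.002, 0, 0], 0],
    [[0, 0, 0], 0],
    [[0, 0, 0], 0],
    [[0, 0, 0], 0],
    [[0, 0, 0], 0],
  ],
  fingers=0.17,
)

```text
time_s: 18.5
position: [0.5701, -0.1816, 0.1425]
tcp_rot: [[0.034, -0.999, 0.009], [0.006, 0.009, 1.0], [-0.999, -0.034, 0.006]]
force: [0.2, -0.1, -0.6]
width: 0.0705
```

```bash
python3 look.py 17
python3 - <<'E'
from h import *
u=lambda p:(150+p[0]/3,140+p[1]/3)
W=load('w16');print(atz(W,u((637,108)),.084),atz(W,u((575,75)),.084))
E
```

```text
18.5 0.07049266990908894 [ 0.5701 -0.1816  0.1425] [ 0.2 -0.1 -0.6] [-0.04  0.02  0.03]
[ 0.54391481 -0.10336199  0.084     ] [ 0.535639   -0.11916113  0.084     ]
```

View pics/w17z.png

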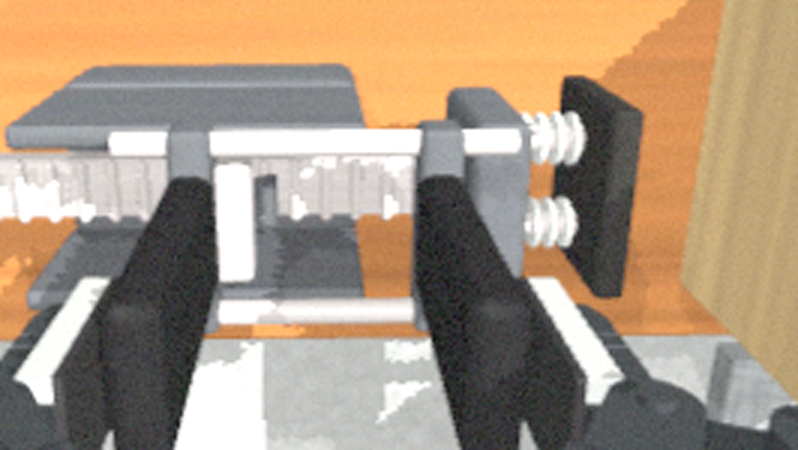

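move_arm(
  plan=[
    [[0, 0, 0], 0],
    [[0, 0, 0], 0],
    [[0, 0, 0], 0],
    [[0, 0, 0], 0],
    [[0, 0, 0], 0],
    [[0, 0, 0], 0],
    [[0, 0, 0], 0],
  ],
  fingers=0.54,
)

```text
time_s: 19.42
position: [0.5705, -0.1822, 0.146]
tcp_rot: [[0.037, -0.999, 0.009], [0.004, 0.009, 1.0], [-0.999, -0.037, 0.004]]
force: [-1.7, -0.2, 3.5]
width: 0.0396
```

move_arm(
  plan=[
    [[0, 0, 0], 0],
    [[0.002, 0, 0], 0],
    [[0.002, 0, 0], 0],
    [[0, 0, 0], 0],
    [[0, 0, 0], 0],
    [[0, 0, 0], 0],
    [[0, 0, 0], 0],
  ],
  fingers=0.17,
)

```text
time_s: 20.3
position: [0.5707, -0.1822, 0.1414]
tcp_rot: [[0.037, -0.999, 0.009], [0.004, 0.009, 1.0], [-0.999, -0.037, 0.004]]
force: [-0.3, 0.2, -0.7]
width: 0.0706
```

```bash
python3 look.py 18 200
```

```text
20.3 0.070576276698659 [ 0.5707 -0.1822  0.1414] [-0.3  0.2 -0.7] [0.01 0.03 0.03]
```

View pics/w18z.png

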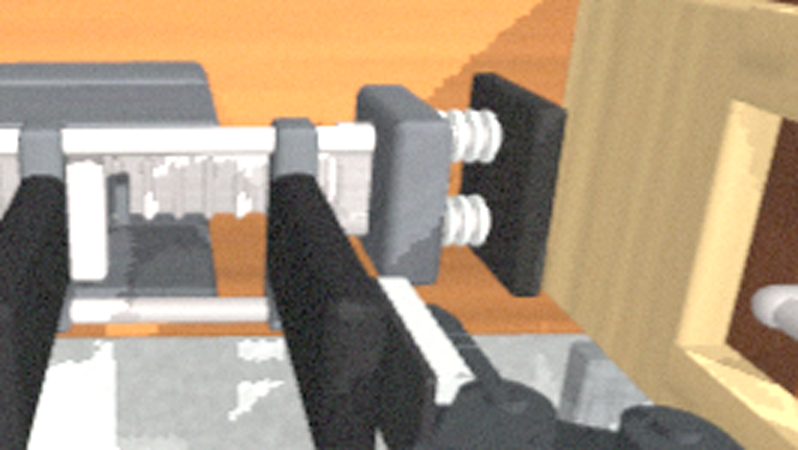

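move_arm(
  plan=[
    [[0, 0, 0], 0],
    [[0, 0, 0], 0],
    [[0, 0, 0], 0],
    [[0, 0, 0], 0],
    [[0, 0, 0], 0],
    [[0, 0, 0], 0],
    [[0, 0, 0], 0],
  ],
  fingers=0.54,
)

```text
time_s: 21.22
position: [0.5712, -0.1822, 0.1448]
tcp_rot: [[0.04, -0.999, 0.008], [0.003, 0.008, 1.0], [-0.999, -0.04, 0.003]]
force: [-1.5, 0.2, 2.2]
width: 0.0398
```

move_arm(
  plan=[
    [[0, 0, 0], 0],
    [[0.001, 0, 0], 0],
    [[0.001, 0, 0], 0],
    [[0, 0, 0], 0],
    [[0, 0, 0], 0],
    [[0, 0, 0], 0],
    [[0, 0, 0], 0],
  ],
  fingers=0.17,
)

```text
time_s: 22.1
position: [0.5713, -0.1823, 0.1424]
tcp_rot: [[0.04, -0.999, 0.009], [0.003, 0.009, 1.0], [-0.999, -0.04, 0.003]]
force: [0.9, -0.5, -0.6]
width: 0.0709
```

```bash
python3 look.py 19 200
python3 - <<'E'
from h import *
u=lambda p:(200+p[0]/3,140+p[1]/3)
W=load('w18');print(atz(W,u((565,112)),.084),atz(W,u((448,125)),.084))
E
```

```text
22.1 0.07088011993111959 [ 0.5713 -0.1823  0.1424] [ 0.9 -0.5 -0.6] [0.04 0.03 0.01]
[ 0.54472854 -0.08740632  0.084     ] [ 0.54764924 -0.11466811  0.084     ]
```

View pics/w19z.png

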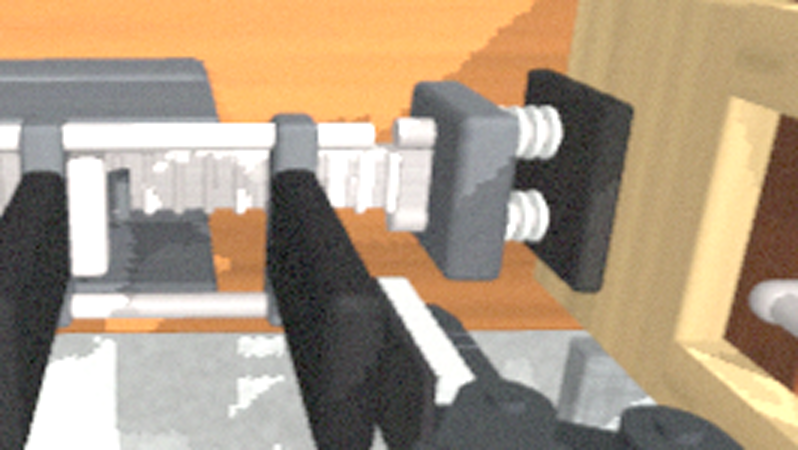

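move_arm(
  plan=[
    [[0, 0, 0], 0],
    [[0, 0, 0], 0],
    [[0, 0, 0], 0],
    [[0, 0, 0], 0],
    [[0, 0, 0], 0],
    [[0, 0, 0], 0],
    [[0, 0, 0], 0],
  ],
  fingers=0.54,
)

```text
time_s: 23.02
position: [0.5718, -0.1822, 0.1459]
tcp_rot: [[0.043, -0.999, 0.008], [0.002, 0.008, 1.0], [-0.999, -0.043, 0.002]]
force: [-1.7, 0.4, 3.5]
width: 0.0393
```

```bash
python3 look.py 20 200
```

```text
23.025 0.039326183415055505 [ 0.5718 -0.1822  0.1459] [-1.7  0.4  3.5] [0.08 0.21 0.13]
```

View pics/w20z.png

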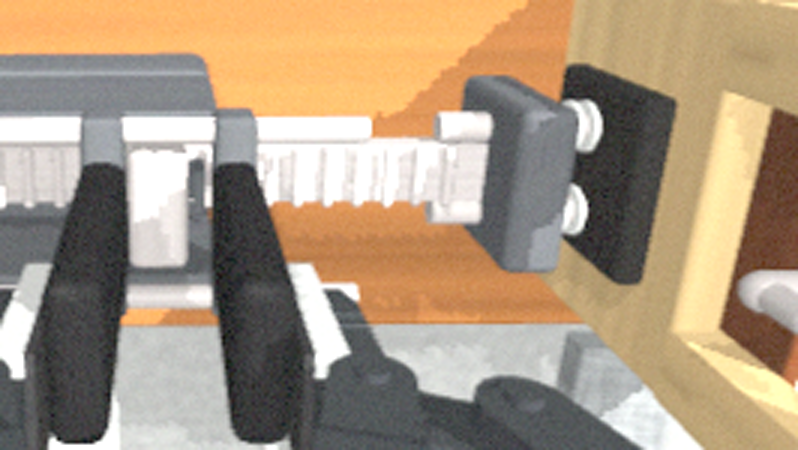

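```bash
python3 - <<'E'
from h import *
u=lambda p,x0=200:(x0+p[0]/3,140+p[1]/3)
for n,pad,head,pb,hb in [('17',(641,110),(527,122),(617,295),(520,278)),('18',(565,112),(448,122),(540,293),(437,282)),('19',(632,108),(517,118),(601,292),(499,279)),('20',(675,101),(577,112),(640,283),(557,270))]:
    W=load('w'+n);x0=150 if n=='17' else 200
    a=atz(W,u(pad,x0),.084);b=atz(W,u(head,x0),.084)
    c=atz(W,u(pb,x0),.084);d=atz(W,u(hb,x0),.084)
    print(n,a[:2].round(4),b[:2].round(4),((a-b)[1]*1e3).round(2),'| lower',c[:2].round(4),d[:2].round(4),((c-d)[1]*1e3).round(2))
E
```

```text
17 [ 0.5436 -0.1036] [ 0.5463 -0.1305] 26.83 | lower [ 0.5923 -0.1041] [ 0.5872 -0.1293] 25.18
18 [ 0.5447 -0.0874] [ 0.5469 -0.1147] 27.34 | lower [ 0.5921 -0.0868] [ 0.5888 -0.1133] 26.49
19 [ 0.5448 -0.0714] [ 0.547  -0.0982] 26.88 | lower [ 0.5932 -0.0708] [ 0.5893 -0.0973] 26.52
20 [ 0.5445 -0.0595] [ 0.5471 -0.0826] 23.09 | lower [ 0.593  -0.0591] [ 0.5891 -0.0812] 22.06
```

move_arm(
  plan=[
    [[0, 0, 0], 0],
    [[0.002, 0, 0], 0],
    [[0.001, 0, 0], 0],
    [[0, 0, 0], 0],
    [[0, 0, 0], 0],
    [[0, 0, 0], 0],
    [[0, 0, 0], 0],
  ],
  fingers=0.17,
)

```text
time_s: 23.95
position: [0.5719, -0.1822, 0.1423]
tcp_rot: [[0.043, -0.999, 0.008], [0.002, 0.008, 1.0], [-0.999, -0.043, 0.002]]
force: [0.4, 1.0, -0.2]
width: 0.0706
```

```bash
python3 look.py 21 200; python3 - <<'E'
from h import *
d=cap('scene','s21.png');e=cap('side','d21.png')
cv2.imwrite('pics/s21z.png',np.hstack([cv2.resize(d['image'][140:260,180:300],None,fx=3.3,fy=4,interpolation=2),cv2.resize(e['image'][150:270,210:310],None,fx=4,fy=4,interpolation=2)]))
E
```

```text
23.95 0.07063874976941266 [ 0.5719 -0.1822  0.1423] [ 0.4  1.  -0.2] [-0.04  0.05  0.02]
```

View pics/w21z.png

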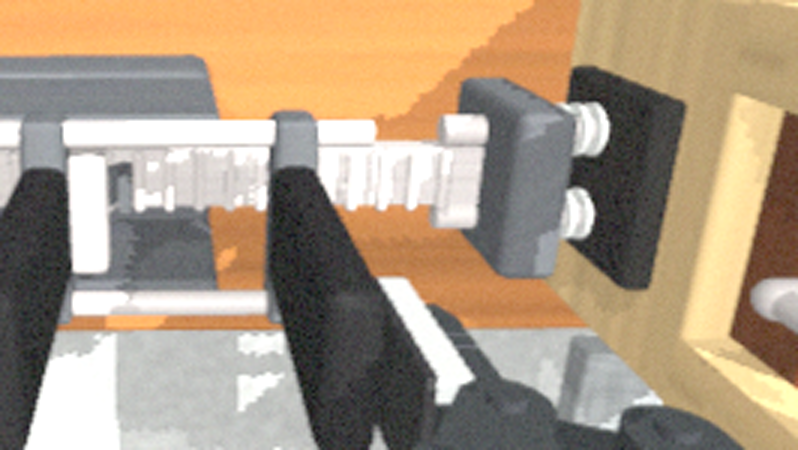

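View pics/s21z.png

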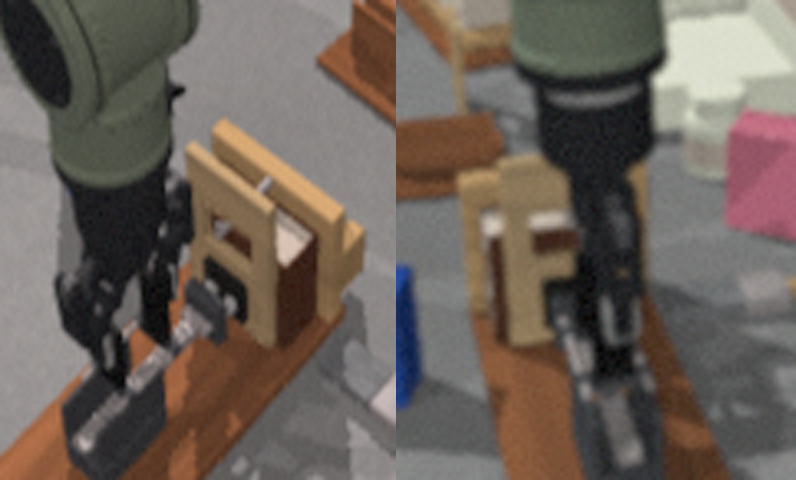

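View pics/w21.png

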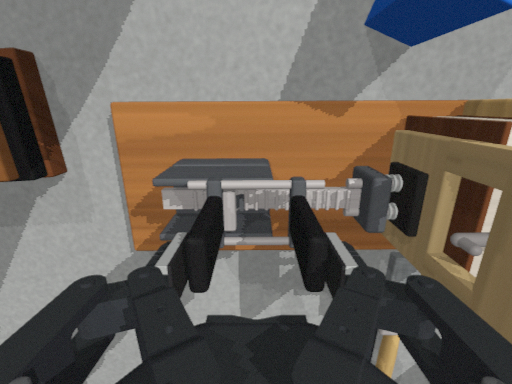

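move_arm(
  plan=[
    [[0, 0, 0], 0],
    [[0, 0, 0], 0],
    [[0, 0, 0], 0],
    [[0, 0, 0], 0],
    [[0, 0, 0], 0],
    [[0, 0, 0], 0],
  ],
  fingers=0.32,
  grip_force=40,
)

```text
time_s: 24.85
position: [0.5721, -0.1822, 0.1436]
tcp_rot: [[0.043, -0.999, 0.008], [0.001, 0.008, 1.0], [-0.999, -0.043, 0.002]]
force: [-1.2, -0.2, 1.7]
width: 0.0583
```

```bash
python3 look.py 22 200
```

```text
24.85 0.05832061231679569 [ 0.5721 -0.1822  0.1436] [-1.2 -0.2  1.7] [0.08 0.16 0.09]
```

View pics/w22z.png

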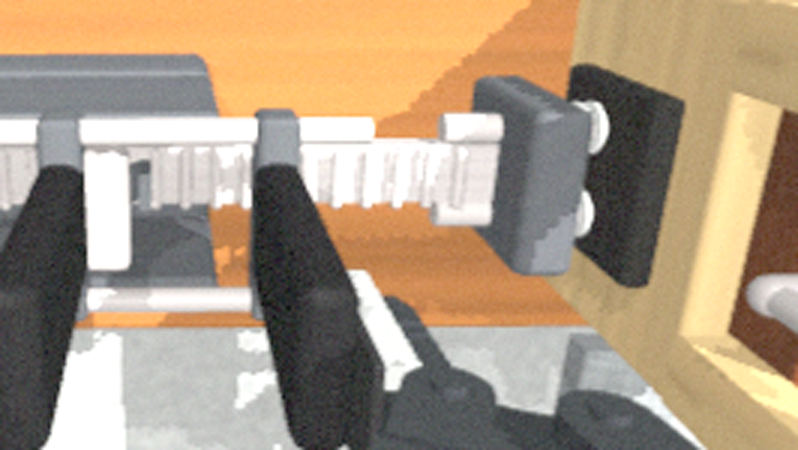

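```bash
cat > gap.py <<'E'
from h import *
u=lambda p,x0=200:(x0+p[0]/3,140+p[1]/3)
import sys
def g(n,pad,head,pb,hb):
    W=load('w'+n)
    a=atz(W,u(pad),.084);b=atz(W,u(head),.084);c=atz(W,u(pb),.084);d=atz(W,u(hb),.084)
    print(n,'pad',a[1].round(4),c[1].round(4),'head',b[1].round(4),d[1].round(4),'comp',(27.0-(a-b)[1]*1e3).round(2),(26.1-(c-d)[1]*1e3).round(2))
E
python3 - <<'E'
from gap import *
g('18',(565,112),(448,122),(540,293),(437,282))
g('19',(632,108),(517,118),(601,292),(499,279))
g('20',(675,101),(577,112),(640,283),(557,270))
g('21',(685,102),(575,113),(650,287),(553,275))
g('22',(684,101),(588,111),(650,285),(567,272))
o=[cv2.convertScaleAbs(cv2.imread('pics/w%s.png'%n)[155:240,340:440],alpha=1.8,beta=20) for n in ('19','21','22')]
cv2.imwrite('pics/cmp.png',cv2.resize(np.hstack([np.vstack(o[:2]),np.vstack([o[2],o[0]*0])]),None,fx=3.5,fy=3.5,interpolation=2))
E
```

```text
18 pad -0.0874 -0.0868 head -0.1147 -0.1133 comp -0.34 -0.39
19 pad -0.0714 -0.0708 head -0.0982 -0.0973 comp 0.12 -0.42
20 pad -0.0595 -0.0591 head -0.0826 -0.0812 comp 3.91 4.04
21 pad -0.0594 -0.0587 head -0.0849 -0.0839 comp 1.51 0.9
22 pad -0.0589 -0.058 head -0.0812 -0.0798 comp 4.65 4.28
```

View pics/cmp.png

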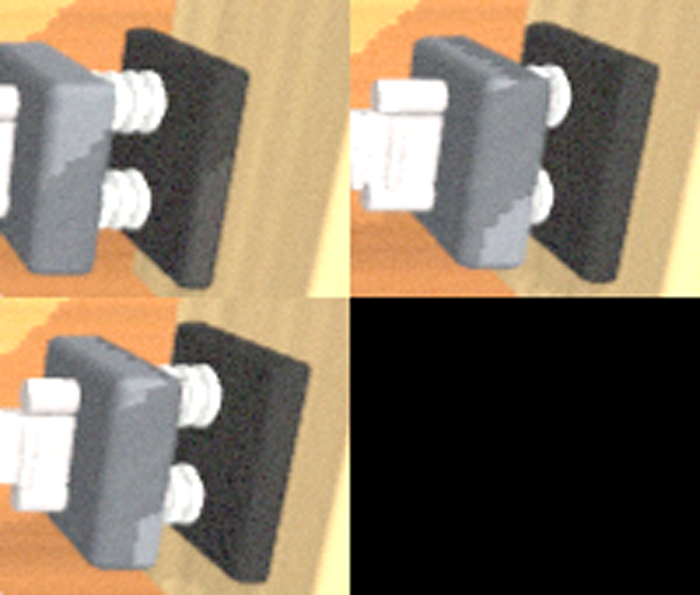

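move_arm(
  plan=[
    [[0, 0, 0], 0],
    [[0, 0, 0], 0],
    [[0, 0, 0], 0],
    [[0, 0, 0], 0],
  ],
  fingers=0.355,
  grip_force=40,
)

```text
time_s: 25.4
position: [0.572, -0.1822, 0.1442]
tcp_rot: [[0.044, -0.999, 0.008], [0.001, 0.008, 1.0], [-0.999, -0.044, 0.002]]
force: [-1.6, -0.1, 2.9]
width: 0.0553
```

```bash
python3 look.py 23 200; python3 - <<'E'
from h import *
o=[]
for n in ('18','19','20','21','22','23'):
    W=load('w'+n); a=cv2.imread('pics/w%s.png'%n)[165:230,330:440]
    o.append(cv2.convertScaleAbs(a,alpha=2.2,beta=20))
im=np.vstack([np.hstack(o[:2]),np.hstack(o[2:4]),np.hstack(o[4:])])
cv2.imwrite('pics/cmp2.png',cv2.resize(im,None,fx=3,fy=3,interpolation=2))
E
```

```text
25.4 0.055332149173906775 [ 0.572  -0.1822  0.1442] [-1.6 -0.1  2.9] [0.13 0.19 0.07]
```

View pics/cmp2.png

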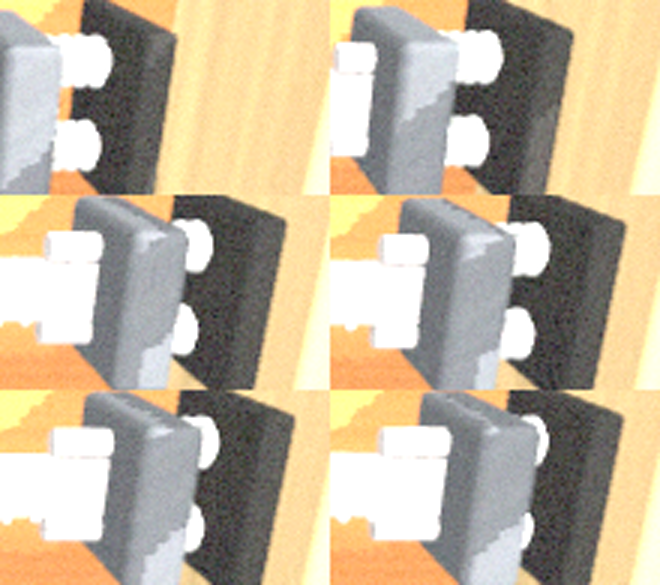

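View pics/w23z.png

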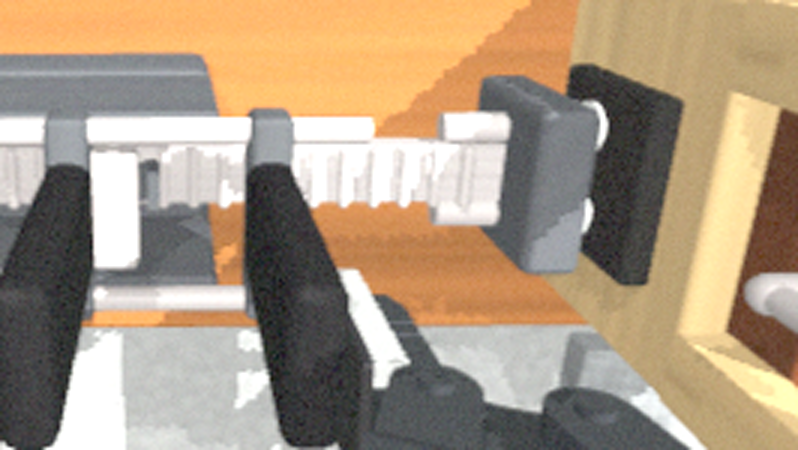

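```bash
python3 - <<'E'
from gap import *
g('22',(684,101),(588,111),(650,285),(567,272))
g('23',(682,101),(597,111),(649,284),(577,271))
# template tracking between frames using world-scaled shift
G={n:cv2.resize(cv2.cvtColor(cv2.imread('pics/w%s.png'%n),cv2.COLOR_BGR2GRAY),None,fx=4,fy=4,interpolation=cv2.INTER_CUBIC) for n in ('19','20','21','22','23')}
def track(a,b,box):
    x0,y0,x1,y1=[4*v for v in box]; t=G[a][y0:y1,x0:x1]
    r=cv2.matchTemplate(G[b],t,cv2.TM_CCOEFF_NORMED);_,v,_,l=cv2.minMaxLoc(r);return (l[0]-x0)/4,(l[1]-y0)/4,round(v,3)
head=(357,163,403,236); 
for b in ('20','21','22'): print('head 23->',b,track('23',b,head),'pad',track('23',b,(408,168,430,236)))
E
```

```text
22 pad -0.0589 -0.058 head -0.0812 -0.0798 comp 4.65 4.28
23 pad -0.059 -0.0579 head -0.0788 -0.077 comp 7.2 7.03
head 23-> 20 (-5.75, -0.25, 0.81) pad (-2.0, -0.25, 0.992)
head 23-> 21 (-7.25, 1.0, 0.685) pad (1.0, 0.75, 0.991)
head 23-> 22 (-0.75, 0.25, 0.887) pad (0.5, 0.25, 0.991)
```

move_arm(
  plan=[
    [[0, 0, 0], 0],
    [[0, 0, 0], 0],
    [[0, 0, 0], 0],
    [[0, 0, 0], 0],
  ],
  fingers=0.363,
  grip_force=40,
)

```text
time_s: 25.95
position: [0.572, -0.1822, 0.1444]
tcp_rot: [[0.044, -0.999, 0.008], [0.001, 0.008, 1.0], [-0.999, -0.044, 0.001]]
force: [-1.4, 0.4, 3.1]
width: 0.0548
```

```bash
python3 look.py 24 200; python3 - <<'E'
from h import *
d=cap('scene','s24.png');e=cap('side','d24.png')
cv2.imwrite('pics/s24z.png',np.hstack([cv2.resize(d['image'][140:260,180:300],None,fx=3.3,fy=4,interpolation=2),cv2.resize(e['image'][150:270,210:310],None,fx=4,fy=4,interpolation=2)]))
E
```

```text
25.95 0.05480132133037245 [ 0.572  -0.1822  0.1444] [-1.4  0.4  3.1] [0.13 0.24 0.1 ]
```

View pics/w24z.png

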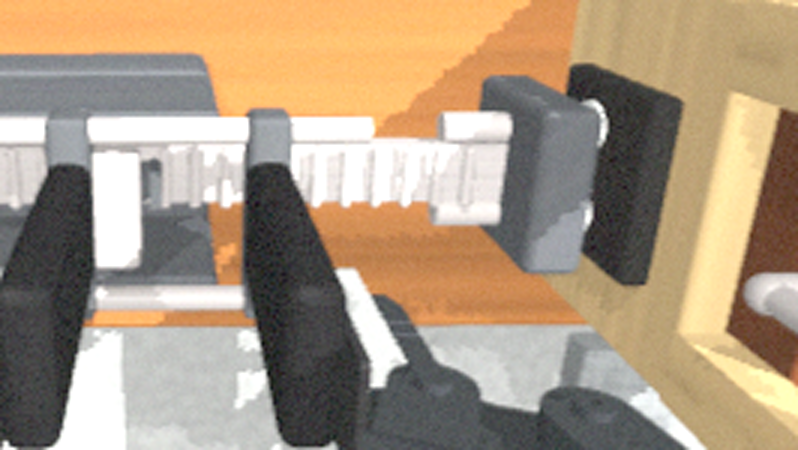

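View pics/s24z.png

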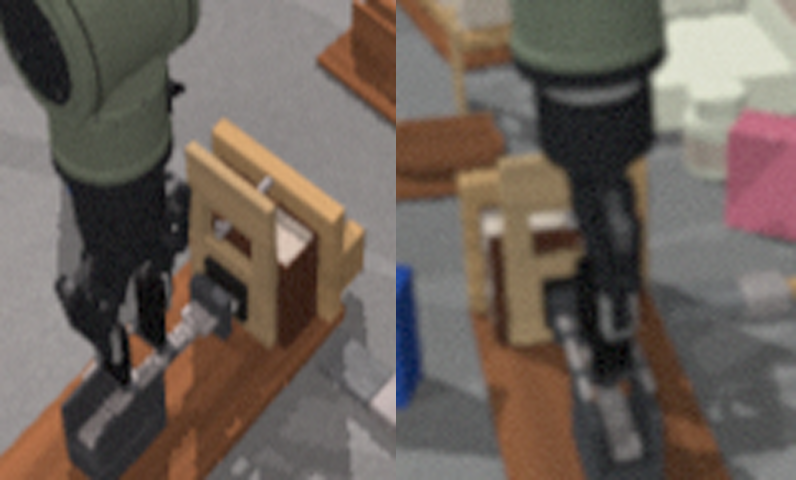

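```bash
python3 - <<'E'
from gap import *
g('24',(681,101),(599,111),(648,284),(580,271))
E
```

```text
24 pad -0.0591 -0.0581 head -0.0782 -0.0761 comp 7.91 8.04
```

move_arm(
  plan=[
    [[0, 0, 0], 0],
    [[0, 0, 0], 0],
    [[0, 0, 0], 0],
    [[0, 0, 0], 0],
    [[0, 0, 0], 0],
    [[0, 0, 0], 0],
  ],
)

```text
time_s: 26.85
position: [0.572, -0.1823, 0.1443]
tcp_rot: [[0.044, -0.999, 0.008], [0.001, 0.008, 1.0], [-0.999, -0.044, 0.001]]
force: [-1.2, -0.2, 3.5]
width: 0.0548
```

```bash
python3 look.py 25 200
```

```text
26.85 0.054804529190980604 [ 0.572  -0.1823  0.1443] [-1.2 -0.2  3.5] [0.2  0.29 0.1 ]
```

View pics/w25z.png

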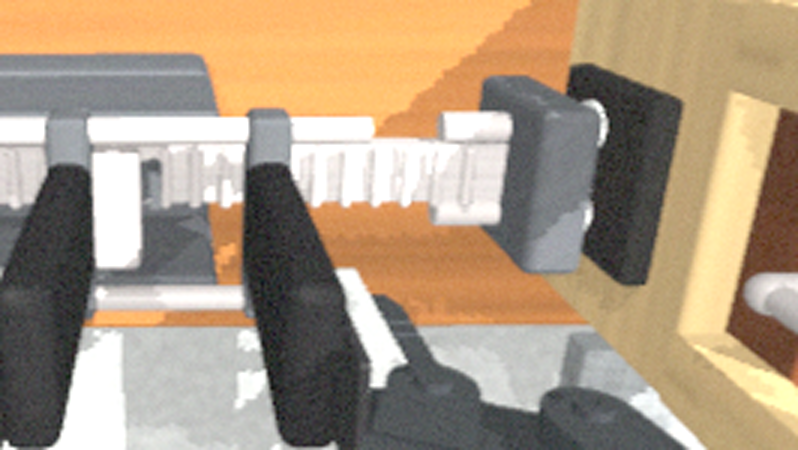

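```bash
python3 - <<'E'
from h import *
print(robot.sign_off())
E
```

```text
the job is handed in; nothing more can be done
None
```

The larger plywood board is out of the rack and hangs by its slot on the clamp's hook, in front of the brown book. I pumped four full strokes and one partial one, and handed the job in at about 27 s with the grip still held squeezed.

- **Pressing:** the wrist camera put the pad compression at about 7.9 to 8.0 mm of its 16 mm. My by-eye pixel readings are good to about 0.8 mm. The jaw travel worked out from the finger opening agreed to within about a millimetre.
- **Hold:** after a further 0.75 s the finger opening was still 54.8 mm and the picture looked the same. The force on the tool was about 3.5 N.
- **Board:** the last scene view shows the board upright, with the hook through its slot and the pad flat on it. I did not touch any of the other things on the bench.
- **One disagreement:** after the fourth stroke the jaw slid back about 2 to 2.5 mm. A 3.5 N brake should have let it slip only about 0.5 mm. The final squeeze made up for this.

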